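# Sort studs by thread pitch on sloping notched gauges

## Task

Sort the three threaded studs from the black rack by thread pitch: put the coarse and the medium stud each in the sloping notched gauge that matches its thread, meshed and fully home with the plain waist over the gap, and lay the fine stud, which fits neither, flat in the grey tray. Set each stud on its gauge lying along the slope before letting go; do not drop it in. Leave the tin, socket and screwdriver where they are.

Things in the scene. Friction and masses are not known exactly. Their poses are not given: they have to be found in the camera images.
- stud_coarse_mid (a point): Coarse steel stud, 144 mm long, 0.33 kg. Two like threads near its ends, 42 mm long, crests 26 mm, roots 19 mm across, 4 broad ridges each, 12 mm pitch. Plain waist between 34 mm long, 20 mm thick: grip here. Point: centre of the waist, on the axis; x runs along the stud. Starts level in any one of the rack's V cradles, axis 42 mm above the bench. Either end may go first.
- stud_medium_mid (a point): Medium steel stud, 144 mm long, 0.33 kg. Two like threads near its ends, 42 mm long, crests 26 mm, roots 19 mm across, 5 ridges each, 8 mm pitch. Plain waist between 34 mm long, 20 mm thick: grip here. Point: centre of the waist, on the axis; x runs along the stud. Starts level in any one of the rack's V cradles, axis 42 mm above the bench. Either end may go first.
- stud_fine_mid (a point): Fine steel stud, 144 mm long, 0.33 kg. Two like threads near its ends, 42 mm long, crests 26 mm, roots 19 mm across, 9 narrow ridges each, 5 mm pitch. Plain waist between 34 mm long, 20 mm thick: grip here. Point: centre of the waist, on the axis; x runs along the stud. Starts level in any one of the rack's V cradles, axis 42 mm above the bench. Either end may go first.
- gauge_coarse_comb: Coarse gauge: two V-shaped aluminium combs in line, sloping 25 degrees. x runs downhill along the stud's line, y level across, z square to the slope, out of the V. Origin: where the stud's centre lies when home, 75 mm above the bench. Thick (5 mm) teeth at x = +-26, 38, 50 mm enter the stud's grooves, which lie at the same distances from its centre. A wrong or out-of-step stud rides 5 mm high.
- gauge_medium_comb: Medium gauge: two V-shaped aluminium combs in line, sloping 25 degrees. x runs downhill along the stud's line, y level across, z square to the slope, out of the V. Origin: where the stud's centre lies when home, 75 mm above the bench. Slim (3.2 mm) teeth at x = +-26, 34, 42, 50 mm enter the stud's grooves, which lie at the same distances from its centre. A wrong or out-of-step stud rides 5 mm high.
- gauge_coarse: The fixed stand of the coarse gauge, base 150 x 70 mm. The combs are each 36 mm long with a 40 mm gap between for the fingers, 45 mm of free room below. Keep the stud parallel to the slope and lower it square to the slope, within 1.5 mm along it; the V catches it up to 4 mm off sideways. The two gauges stand in either order. Origin: centre of the underside.
- gauge_medium: The fixed stand of the medium gauge, base 150 x 70 mm. The combs are each 36 mm long with a 40 mm gap between for the fingers, 45 mm of free room below. Keep the stud parallel to the slope and lower it square to the slope, within 1.5 mm along it; the V catches it up to 4 mm off sideways. The two gauges stand in either order. Origin: centre of the underside.
- rack: fixed black plastic rack, 156 x 205 mm, with three V cradles along its x axis at y = -80, 0 and 80 mm; the cradles support the studs near both ends and leave the waists free, with 34 mm of air under the axis. Origin: centre of the underside, on the bench.
- tray: fixed grey open tray, outside 180 (x) x 120 (y) x 30 mm high, walls and floor about 4 mm. Origin: centre of the underside, on the bench. A stud lying on its floor has its axis about 17 mm above the bench.
- tin: closed steel tin, 60 mm across and 75 mm high, standing; a bystander. Origin: centre of the underside.
- socket: steel socket, 32 mm across and 50 mm high, standing; a bystander. Origin: centre of the underside.
- driver: screwdriver 180 mm long lying on the bench with a black handle; a bystander. Its x axis runs along it to the tip.

How it is judged:
By the outcome, as a careful person would: the job done as asked, in the order asked, and still so for the second after the job is handed in, with the robot touching nothing.
It also fails if it takes over 67 s, if anything falls off the work surface, if the arm or the gripper's body presses on something with over 40 N, if the wrist force passes 120 N, or if a joint passes its speed limit or range.

## Robot

A 6-joint arm with a two-finger parallel gripper is mounted at the origin on the work surface. World frame = base frame: x ahead of the robot, y to its left, z up, the work surface at z = 0. Lengths are in mm, angles in rad, forces in N, time in s.
With the tool pointing down it reaches from about 275 to 750 mm from the base axis. Payload 10.2 kg.
Tool frame: the origin (TCP) lies at the very end of the fingers, on their centre line; the grasp point (between the pads) lies 19 mm behind it (ctrl.hold_point_z is the distance from the TCP to the grasp point, in mm); z points along the fingers, y is the direction in which the jaws open and shut (so a half turn about z gives the same grasp; the last joint's range is limited). The gripper opens to 85 mm and grips with 20 to 120 N. Pads are 22 mm wide; open, the fingers measure 114 mm over their backs; the gripper's body (76 mm by 85 mm) begins 54 mm behind the grasp point. The pads swing forward as they close: fully open they stand 13 mm farther back than shut.
Start: joints at [0.973, 0.313, 1.498, -0, 1.331, -0.223], TCP at [192.208, 488.556, 231.294] pointing down, gripper open.
Joint ranges: [-2.94, 2.94], [-0.97, 2.17], [0.19, 2.56], [-1.23, 4.37], [0.02, 3.11], [-2.88, 2.88]. Speed limits (rad/s): [2.39, 2.39, 3.01, 3.14, 3.14, 3.14].

## Interface

Orientations are given as a unit quaternion [w, x, y, z].
In Python, from rig import readout, cams, workorder, spotter, ctrl gives the robot as it stands.
- The arm moves only by the tool step_arm, never from a script. Its argument "plan" is text: rows parted by semicolons, each of 5 numbers parted by spaces: the shift along the tool's x, y, z in cm, then the turn about the tool's z in degrees, then the opening in per cent of the stroke, from 0 (shut) to 100 (fully open). In form: x y z twist gripper; .... A call has 1 to 10 rows; each row is the pose to reach, as a shift and turn from the pose commanded when the call began, along the tool's axes at that moment; what a row does not reach only later rows make up. A row lasts 1/10 s, in which the tool goes at most 50 mm and 8.59 degrees, less where a joint would pass 70% of its speed; a pose out of reach is approached as far as the arm can. A call with a gripper value outside its range is refused whole. The fingers move at their own pace and stop on an object; "grip_force" is the grip in N (left out, the last holds). Time passes only in rows, so rows that repeat a pose let the fingers close. It gives the time, the measured TCP pose, the force and the opening at its end, in the units of the state.
- readout.sense(): the state, without advancing time (a new reading comes with each control period).
- cams.capture(name): name is "side" or "top" or "wrist"; returns (picture, depth): 400x640x3 uint8, red, green, blue; 400x640 float32, mm along the optical axis (not along the pixel's ray), 0 where there is no reading.
- cams.camera_info(name): a dict with "vfov" (degrees; the focal length in pixels is half the picture's height over the tangent of half this angle, whatever the lens; pixels are square), "cx", "cy" (the principal point, pixels), "rvec" (rotation vector, rad) and "tvec" (3), from world to camera coordinates, as OpenCV has them. Camera axes: x right, y down, z forward; pixel columns grow to the right and rows downward; lengths in mm; the calibration is good to about 2 mm. A picture is of the moment at which its call begins: read the wrist's pose just before it. camera_info takes no time and is no camera call; for the wrist camera it gives the pose at the moment of the call.
- workorder.finish_job(): hands the job in, once; it reports no verdict.
Trained networks look in the newest picture that a camera, given by its name, has taken for a name from the list of things; names that differ only in an ending like _2 or _b are one class to them, and where a whole thing is asked for, a point or a joint stands for the part that bears it (a point fixed in the world has none). Each returns a list of dicts, best first, with "conf" (0 to 1); they miss things now and then, are a little off and sometimes report something else, mostly with a low value. They report only what shows in the picture. A call takes as long as a camera call.
- spotter.regions_of(camera, target): "pixels" (400x640 bool, what is visible of it) and "extent" ([centre column, centre row, width, height] in pixels, round what is visible of it).
The state is a dict: "time_s": time; "joints": joint angles; "dq": joint speeds; "tau": joint torques, N m; "eef_pos": TCP position; "ee_rot": TCP orientation; "force": force on the tool from outside, world axes, zero at the start; "wrist_torque": the same for the moment, N m; "grip_width": opening from 0.0 (shut) to 1.0 (fully open).
Only numpy, scipy, OpenCV 4.12 (cv2) and the standard library are available. Lean on these libraries where they do the work, as an engineer would, in place of code of your own. Each camera call takes 0.05 s, during which the arm holds its last target. There are 200 camera calls.

## Working session

There is one attempt and no reset: what is moved stays moved. The work goes in short steps, Python scripts to look and compute and a tool call to move; the robot and the scene stay as the last step left them, time stands still between calls to the robot, and variables do not carry over. Pictures are saved under pics/ and viewed, about 8 in all and at most 12, crops included, and the job is handed in when it is done.

Besides the shell and the picture viewer there is one more tool, called in YAML: its name, and indented under it one key for each argument. step_arm: Moves the arm, as the interface text tells. Its arguments: {"type":"object","properties":{"plan":{"type":"string"},"grip_force":{"type":"number"}},"required":["plan"]}

```bash
ls; mkdir -p pics
cat > h.py <<'E'
import numpy as np, cv2
from scipy.spatial.transform import Rotation as R
from rig import readout, cams, workorder, spotter, ctrl
def cam(name):
    i=cams.camera_info(name); f=200/np.tan(np.radians(i['vfov'])/2)
    Rm=R.from_rotvec(np.ravel(i['rvec'])).as_matrix(); return f,i['cx'],i['cy'],Rm,np.ravel(i['tvec'])
def world(c,u,v,d):
    f,cx,cy,Rm,t=c; u=np.asarray(u,float);v=np.asarray(v,float);d=np.asarray(d,float)
    return (np.stack([(u-cx)/f*d,(v-cy)/f*d,d],-1)-t)@Rm
def proj(c,p):
    f,cx,cy,Rm,t=c; q=np.asarray(p)@Rm.T+t; return q[...,:2]/q[...,2:]*f+[cx,cy]
def save(n,im,s=1): cv2.imwrite(n,cv2.resize(im[...,::-1],None,fx=s,fy=s))
E
python3 - <<'E'
from h import *
print(readout.sense(), ctrl.hold_point_z)
P={}
for n in ('top','side'):
    im,d=cams.capture(n); c=cam(n); save(f'pics/{n}0.png',im,1.25)
    print(n,c[0],c[1:3],'campos',-c[3].T@c[4])
    for t in ['stud_coarse_mid','stud_medium_mid','stud_fine_mid','gauge_coarse','gauge_medium','rack','tray','tin','socket','driver']:
        for r in spotter.regions_of(n,t)[:2]:
            v,u=np.nonzero(r['pixels']&(d>0)); 
            if len(u)==0: continue
            w=world(c,u,v,d[v,u]); print(t,round(r['conf'],2),np.round(r['extent']),np.round(np.median(w,0)),'zmax',np.round(np.percentile(w[:,2],95)))
E
```

```text
pics
{'time_s': 0.0, 'joints': array([ 9.72573425e-01,  3.13405267e-01,  1.49843449e+00,  8.26286104e-07,
        1.33102771e+00, -2.23384610e-01]), 'dq': array([-0.0011827 ,  0.00046472,  0.00101734,  0.00055415, -0.00100557,
        0.00022499]), 'tau': array([ 9.84282087e-04, -4.12258744e+01, -2.59744334e+01, -1.27938442e-04,
        4.08172360e-03, -2.49477623e-06]), 'eef_pos': array([192.06514206, 488.32234787, 230.7589498 ]), 'ee_rot': array([-2.54913831e-04,  1.86323918e-01,  9.82488164e-01, -5.84214131e-04]), 'force': array([-0.58934121,  1.66611815,  0.17838021]), 'wrist_torque': array([ 0.01071792, -0.01792811, -0.01932714]), 'grip_width': 0.9995892872016068} 18.700000000000003
top 395.14666666534094 (326.0370648732502, 199.97445156429234) campos [ 363.78953982   -2.76585341 1099.83604457]
stud_coarse_mid 0.9 [228. 223.  13.  58.] [506. 242.  50.] zmax 55.0
stud_medium_mid 0.77 [198. 218.  19.  53.] [509. 321.  50.] zmax 55.0
stud_medium_mid 0.19 [377. 216.  33.  57.] [ 545. -162.    9.] zmax 88.0
stud_fine_mid 0.86 [257. 228.  20.  53.] [499. 162.  51.] zmax 56.0
gauge_med
[... 878 characters left out ...]
0
stud_fine_mid 0.59 [242. 175.  59.  29.] [486. 156.  49.] zmax 54.0
gauge_coarse 0.89 [358. 259.  74.  58.] [ 530. -173.   10.] zmax 87.0
gauge_medium 0.83 [310. 230.  75.  55.] [501. -49.  10.] zmax 87.0
gauge_medium 0.31 [360. 240.  50.  23.] [ 523. -164.   75.] zmax 94.0
rack 0.71 [233. 167.  89.  72.] [493. 230.   8.] zmax 12.0
tray 0.89 [391. 344. 119. 111.] [ 453. -336.    5.] zmax 30.0
tray 0.19 [243. 176.  57.  32.] [486. 157.  49.] zmax 54.0
tin 0.65 [322. 117.  25.  37.] [757. 181.  56.] zmax 78.0
tin 0.61 [360. 242.  50.  23.] [ 521. -165.   75.] zmax 94.0
socket 0.37 [232. 167.  89.  73.] [497. 230.   8.] zmax 11.0
driver 0.98 [264. 287.  91.  24.] [ 386. -113.   22.] zmax 27.0
```

View pics/top0.png

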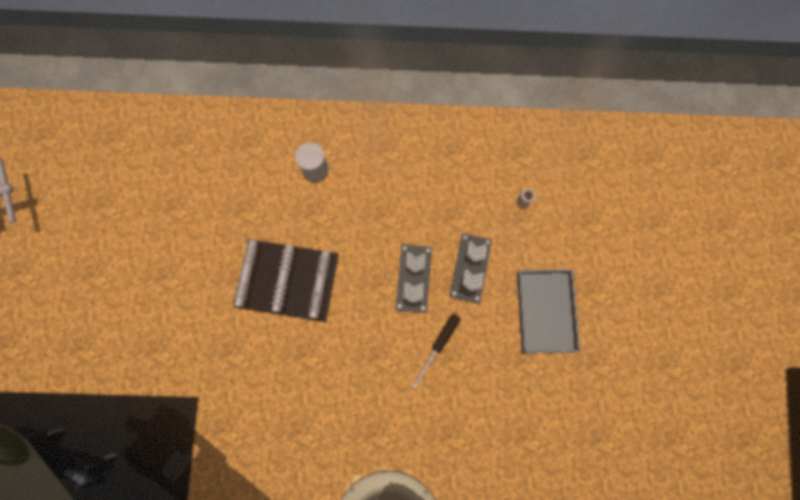

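View pics/side0.png

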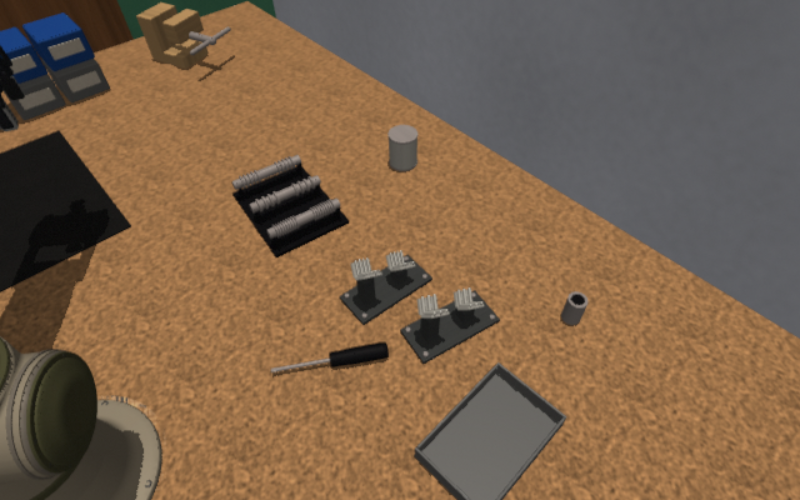

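```bash
cat >> h.py <<'E'
def row(p,yaw=None,cmd=None):
    """tool-axes cm shift and twist from the current pose to TCP p with tool-x at yaw deg"""
    s=readout.sense(); Rt=R.from_quat(np.roll(s['ee_rot'],-1)).as_matrix()
    cy=np.degrees(np.arctan2(Rt[1,0],Rt[0,0])); d=Rt.T@(np.array(p,float)-s['eef_pos'])/10
    tw=0 if yaw is None else -((yaw-cy+180)%360-180)
    print('t',round(s['time_s'],2),'pos',s['eef_pos'].round(1),'yaw',cy.round(2),'tilt',Rt[:,2].round(4),'F',s['force'].round(1),'g',round(s['grip_width'],3),'row',d.round(3),round(tw,2))
E
python3 - <<'E'
from h import *
s=readout.sense(); f,cx,cy,Rm,t=cam('wrist'); Rt=R.from_quat(np.roll(s['ee_rot'],-1)).as_matrix()
print(f,'cam in tool',Rt.T@(-Rm.T@t-s['eef_pos']),'\n',(Rm@Rt).round(3))
# fine axis of studs/rack & gauges from top regions
cams.capture('top'); d=cams.capture('top')[1]; c=cam('top')
for t in ['stud_coarse_mid','stud_medium_mid','stud_fine_mid']:
    v,u=np.nonzero(spotter.regions_of('top',t)[0]['pixels']&(d>0)); w=world(c,u,v,d[v,u]); w=w[w[:,2]>38][:,:2]
    m=w.mean(0); e=np.linalg.svd(w-m,full_matrices=0)[2][0]; print(t,m.round(1),np.degrees(np.arctan2(e[1],e[0])).round(1))
row([420,240,300],170)
E
```

```text
344.8042985709166 cam in tool [  78.73952794    1.31254125 -143.07157691] 
 [[ 0.001  1.    -0.001]
 [-0.952  0.    -0.306]
 [-0.306  0.002  0.952]]
stud_coarse_mid [503.8 241.1] 173.0
stud_medium_mid [514.4 319.8] 172.4
stud_fine_mid [494.2 162.2] 172.6
t 1.35 pos [192.2 488.6 231.3] yaw 158.53 tilt [-0. -0. -1.] F [-0.9  0.4  0.4] g 0.998 row [-30.297 -14.791  -6.872] -11.47
```

step_arm:
  plan: "-37.7 -11.9 3 -14.1 100;-37.7 -11.9 3 -14.1 100;-37.7 -11.9 3 -14.1 100;-37.7 -11.9 3 -14.1 100;-37.7 -11.9 3 -14.1 100;-37.7 -11.9 3 -14.1 100;-37.7 -11.9 3 -14.1 100;-37.7 -11.9 3 -14.1 100;-37.7 -11.9 3 -14.1 100;-37.7 -11.9 3 -14.1 100"

```text
time_s: 2.35
eef_pos: [499.8, 239.1, 200.9]
ee_rot: [-0.0, 0.065, 0.998, -0.0]
force: [-1.2, -0.4, 0.2]
grip_width: 0.999
```

```bash
cat > studs.py <<'E'
from h import *
row([500,240,200],172.6)
im,d=cams.capture('wrist'); c=cam('wrist'); save('pics/w1.png',im,1.25); np.savez('w1.npz',im=im,d=d)
for t in ['stud_coarse_mid','stud_medium_mid','stud_fine_mid','rack']:
    for r in spotter.regions_of('wrist',t)[:2]:
        v,u=np.nonzero(r['pixels']&(d>0)); w=world(c,u,v,d[v,u])
        if t!='rack': w=w[w[:,2]>40]
        if len(w)<20: continue
        (x,y),(a,b),an=cv2.minAreaRect(w[:,:2].astype(np.float32)); m=w[:,:2].mean(0)
        e=np.linalg.svd(w[:,:2]-m,full_matrices=0)[2][0]
        print(t,round(r['conf'],2),'ext',np.round(r['extent']),'rect',round(x,1),round(y,1),round(a,1),round(b,1),'dir',np.degrees(np.arctan2(e[1],e[0])).round(2),'z',np.percentile(w[:,2],[50,95]).round(1))
E
python3 studs.py
```

```text
t 2.35 pos [499.8 239.1 200.9] yaw 172.51 tilt [-9.e-04  0.e+00 -1.e+00] F [-1.2 -0.4  0.2] g 0.999 row [-0.007  0.088  0.089] -0.09
stud_coarse_mid 0.83 ext [316. 181.  30. 160.] rect 504.0 245.5 24.9 144.2 dir -7.12 z [51.1 55. ]
stud_medium_mid 0.64 ext [405. 178.  39. 159.] rect 511.6 324.8 25.5 143.6 dir -7.04 z [51.  54.8]
stud_fine_mid 0.62 ext [228. 180.  43. 162.] rect 492.8 166.2 25.5 143.9 dir -7.24 z [51.  54.9]
rack 0.59 ext [317. 175. 225. 163.] rect 508.3 245.5 212.5 164.0 dir 76.8 z [ 8.9 10.3]
```

View pics/w1.png

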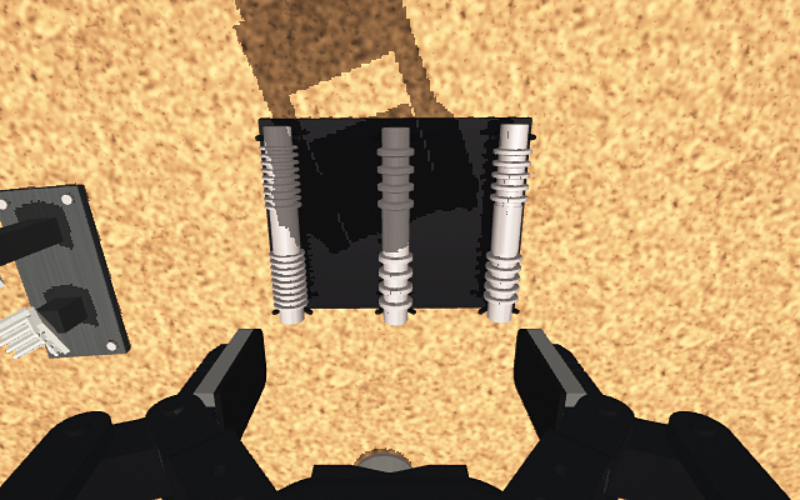

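step_arm:
  plan: "-5 34 -2 0 100;-5 34 -2 0 100;-5 34 -2 0 100;-5 34 -2 0 100;-5 34 -2 0 100;-5 34 -2 0 100;-5 34 -2 0 100;-5 34 -2 0 100;-5 34 -2 0 100;-5 34 -2 0 100"

```text
time_s: 3.6
eef_pos: [575.1, 554.0, 214.1]
ee_rot: [0.006, 0.064, 0.998, 0.007]
force: [-0.3, 0.2, -0.2]
grip_width: 1.0
```

```bash
cat > gauges.py <<'E'
from h import *
row([510,-105,220],172.6)
im,d=cams.capture('wrist'); c=cam('wrist'); save('pics/w2.png',im,1.25); np.savez('w2.npz',im=im,d=d,R=c[3],t=c[4])
for t in ['gauge_coarse','gauge_medium','gauge_coarse_comb','gauge_medium_comb','tray','socket','driver']:
    for r in spotter.regions_of('wrist',t)[:2]:
        v,u=np.nonzero(r['pixels']&(d>0)); w=world(c,u,v,d[v,u])
        if len(w)<20: continue
        print(t,round(r['conf'],2),'ext',np.round(r['extent']))
        for lo,hi in ((0,14),(40,130)):
            q=w[(w[:,2]>lo)&(w[:,2]<hi)]
            if len(q)<20: continue
            print('   ',lo,len(q),[np.round(k,1) for k in cv2.minAreaRect(q[:,:2].astype(np.float32))], 'zmed',np.median(q[:,2]).round(1),q[:,2].max().round(1), 'corr x,z', np.corrcoef(q[:,0],q[:,2])[0,1].round(2))
E
python3 gauges.py
```

```text
t 3.6 pos [575.1 554.  214.1] yaw 172.67 tilt [ 0.0136  0.0122 -0.9998] F [-0.3  0.2 -0.2] g 1.0 row [ -1.962 -66.18   -1.479] 0.07
```

View pics/w2.png

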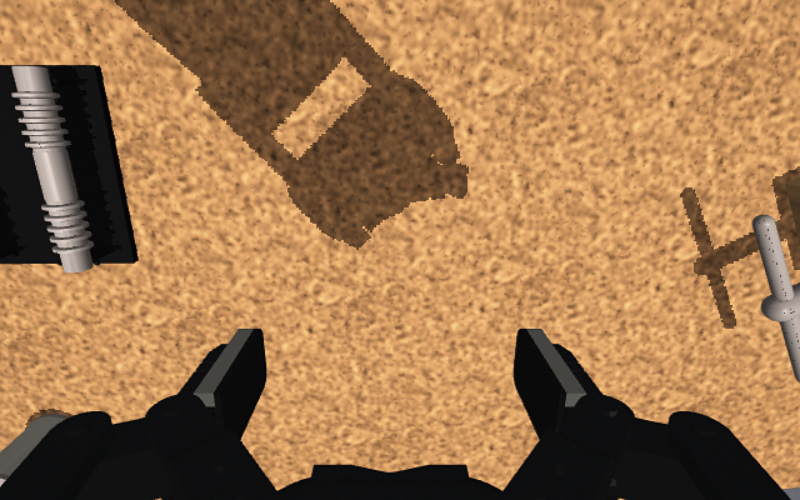

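step_arm:
  plan: "-2 -66 0 0 100;-2 -66 0 0 100;-2 -66 0 0 100;-2 -66 0 0 100;-2 -66 0 0 100;-2 -66 0 0 100;-2 -66 0 0 100;-2 -66 0 0 100;-2 -66 0 0 100;-2 -66 0 0 100"

```text
time_s: 5.0
eef_pos: [530.3, 88.9, 208.2]
ee_rot: [0.006, 0.064, 0.998, 0.006]
force: [1.4, 0.6, 0.1]
grip_width: 0.998
```

```bash
python3 -c "
from h import *
row([510,-105,220],174)"
```

```text
t 5.0 pos [530.3  88.9 208.2] yaw 172.63 tilt [ 0.0128  0.0112 -0.9999] F [1.4 0.6 0.1] g 0.998 row [ -0.488 -19.477  -1.419] -1.37
```

step_arm:
  plan: "-0.5 -19.5 -1.4 -1.4 100;-0.5 -19.5 -1.4 -1.4 100;-0.5 -19.5 -1.4 -1.4 100;-0.5 -19.5 -1.4 -1.4 100;-0.5 -19.5 -1.4 -1.4 100;-0.5 -19.5 -1.4 -1.4 100"

```text
time_s: 5.6
eef_pos: [510.5, -104.0, 219.6]
ee_rot: [0.006, 0.053, 0.999, 0.006]
force: [-0.2, 0.2, -0.2]
grip_width: 1.001
```

```bash
sed -i 's/w2.png/w3.png/' gauges.py; python3 gauges.py
```

```text
t 5.6 pos [ 510.5 -104.   219.6] yaw 173.91 tilt [ 0.0122  0.0113 -0.9999] F [-0.2  0.2 -0.2] g 1.001 row [ 0.036 -0.109 -0.042] 1.31
gauge_medium 0.8 ext [377. 161.  74. 140.]
    0 6334 [array([519.5, -35.1]), array([ 74.8, 155.2]), np.float64(86.6)] zmed 8.6 14.0 corr x,z 0.04
    40 3345 [array([512.1, -36.1]), array([ 39.9, 109. ]), np.float64(86.7)] zmed 80.2 99.7 corr x,z -0.92
gauge_coarse_comb 0.94 ext [239. 212.  48. 101.]
    0 48 [array([ 556.4, -177.1]), array([ 54.5, 112.7]), np.float64(86.7)] zmed 8.5 12.0 corr x,z 0.27
    40 2849 [array([ 538.9, -163.4]), array([ 39.2, 106.8]), np.float64(79.4)] zmed 80.0 99.2 corr x,z -0.92
gauge_medium_comb 0.98 ext [388. 168.  56. 106.]
    40 3192 [array([512. , -36.4]), array([ 39.6, 107.6]), np.float64(86.5)] zmed 80.7 99.7 corr x,z -0.93
tray 0.7 ext [ 80. 128. 161. 209.]
    0 19255 [array([ 455.8, -345.4]), array([195.9, 148. ]), np.float64(3.0)] zmed 4.3 14.0 corr x,z 0.07
driver 0.78 ext [288.  52.  62.  94.]
    0 41 [array([ 395.2, -109.7]), array([27.7, 91.2]), np.float64(59.3)] zmed 1.7 13.9 corr x,z 0.25
driver 0.73 ext [257. 199.  73. 136.]
    0 5503 [array([ 547.5, -168.1]), array([ 78.8, 155.3]), np.float64(79.6)] zmed 8.5 13.9 corr x,z 0.04
    40 2982 [array([ 540.2, -163.5]), array([ 40. , 109.4]), np.float64(79.5)] zmed 79.3 99.2 corr x,z -0.86
```

View pics/w3.png

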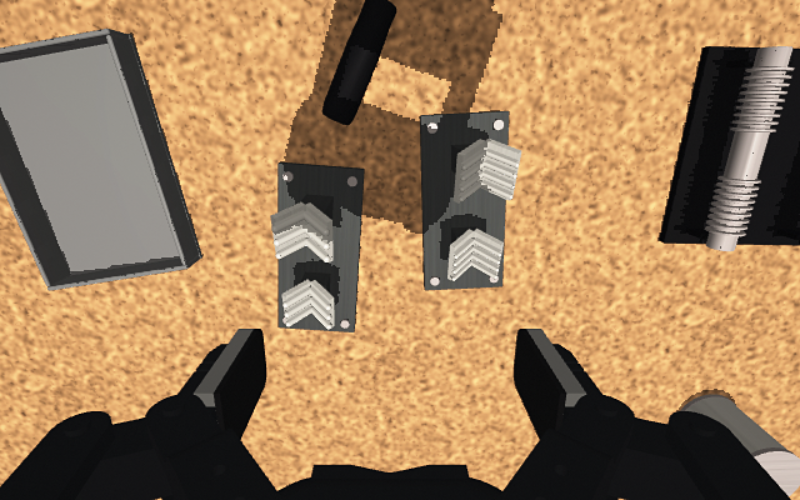

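```bash
cat > fitg.py <<'E'
from h import *
import sys
from scipy.optimize import minimize
T={'coarse':(np.array([26,38,50.]),5.0),'medium':(np.array([26,34,42,50.]),3.2)}
def comb_pts(d,c,X,Y):
    v,u=np.nonzero(d>0); w=world(c,u,v,d[v,u]); return w[(np.hypot(w[:,0]-X,w[:,1]-Y)<75)&(w[:,2]>45)&(w[:,2]<125)]
def loc(w,X,Y,yaw):
    a=np.radians(25); x=R.from_euler('z',yaw,degrees=True).apply([np.cos(a),0,-np.sin(a)])
    y=R.from_euler('z',yaw,degrees=True).apply([0,1,0]); z=np.cross(x,y); return (w-[X,Y,75])@np.array([x,y,z]).T
def fit(kind,d,c,X,Y,yaw,prt=False):
    w=comb_pts(d,c,X,Y); 
    for _ in range(3):
        q=loc(w,X,Y,yaw); k=(abs(q[:,0])<60)&(abs(q[:,1])<25)&(q[:,2]>-25)&(q[:,2]<25); q=q[k]
        # V symmetry: for y, line fit of the lateral centre in each comb
        cs=[]
        for lo,hi in((-58,-18),(18,58)):
            s=q[(q[:,0]>lo)&(q[:,0]<hi)]; cs.append((s[:,1].max()+s[:,1].min())/2)
        e=np.percentile(q[:,0],[.5,99.5])
        print(kind,'ycentre up/down',np.round(cs,2),'x extents',e.round(1),'n',len(q))
        yaw+=np.degrees((cs[1]-cs[0])/76)/np.cos(np.radians(25)); yy=np.mean(cs)
        X-=yy*np.sin(np.radians(yaw)); Y+=yy*np.cos(np.radians(yaw))
    q=loc(w,X,Y,yaw); q=q[(abs(q[:,0])<62)&(abs(q[:,1])<25)&(abs(q[:,2])<25)]
    # residual height above the V: z - k|y|
    s=[(x,np.percentile((q[:,2]-abs(q[:,1])*.7)[abs(q[:,0]-x)<.75],85) if (abs(q[:,0]-x)<.75).sum()>4 else np.nan) for x in np.arange(-60,61,1.)]
    s=np.array(s); 
    if prt: print(' '.join(f'{a:.0f}:{b:.0f}' for a,b in s if b==b))
    p,wd=T[kind]; p=np.r_[-p[::-1],p]; best=[]
    for o in np.arange(-5,5.1,.25):
        m=(abs(s[:,0][:,None]-o-p).min(1)<wd/2).astype(float); inr=(abs(abs(s[:,0]-o)-38)<18)&~np.isnan(s[:,1]); 
        best.append((np.corrcoef(m[inr],s[inr,1])[0,1],o))
    best.sort(); print('X,Y',round(X,1),round(Y,1),'yaw',round(yaw,2),'tooth offset along slope',best[-4:])
    return X,Y,yaw,q
if __name__=='__main__':
    z=np.load('w2.npz'); i=cams.camera_info('wrist'); c=(200/np.tan(np.radians(i['vfov'])/2),i['cx'],i['cy'],z['R'],z['t'])
    fit('medium',z['d'],c,515,-36,-3.4,1); fit('coarse',z['d'],c,543,-164,-10.5,1)
E
python3 fitg.py
```

```text
medium ycentre up/down [-0.55 -0.23] x extents [-54.1  53.2] n 3279
medium ycentre up/down [ 0.03 -0.  ] x extents [-54.2  53.2] n 3279
medium ycentre up/down [-0.  0.] x extents [-54.1  53.2] n 3279
-55:-14 -54:-15 -53:-15 -52:-14 -51:-14 -50:-11 -49:-9 -48:-8 -47:-8 -46:-10 -45:-15 -44:-14 -43:-14 -42:-10 -41:-9 -40:-8 -39:-9 -38:-10 -37:-15 -36:-13 -35:-14 -34:-10 -33:-9 -32:-8 -31:-9 -30:-9 -29:-15 -28:-14 -27:-14 -26:-10 -25:-9 -24:-8 -23:-8 -22:-10 -21:-15 -20:-14 -19:-14 -18:-14 -17:-14 21:-14 22:-15 23:-15 24:-14 25:-14 26:-11 27:-10 28:-9 29:-8 30:-12 32:-16 33:-12 34:-10 35:-9 36:-8 37:-8 38:-9 39:-16 41:-11 42:-9 43:-9 44:-8 45:-8 46:-10 48:-15 49:-11 50:-10 51:-9 52:-8 53:-9 54:-10 57:-15
X,Y 515.0 -36.4 yaw -3.17 tooth offset along slope [(np.float64(0.7254771603421204), np.float64(2.25)), (np.float64(0.725779866940329), np.float64(1.75)), (np.float64(0.7945772446106554), np.float64(1.5)), (np.float64(0.8047860962502515), np.float64(2.5))]
coarse ycentre up/down [0.06 0.01] x extents [-54.4  53.1] n 2832
coarse ycentre up/down [ 0. -0.] x extents [-54.4  53.1] n 2832
coarse ycentre up/down [ 0. -0.] x extents [-54.4  53.1] n 2832
-55:-15 -54:-16 -53:-15 -52:-14 -51:-12 -50:-10 -49:-9 -48:-8 -47:-9 -46:-9 -44:-16 -43:-14 -42:-13 -41:-14 -40:-13 -39:-11 -38:-10 -37:-9 -36:-8 -35:-8 -34:-10 -33:-12 -31:-13 -30:-13 -29:-14 -28:-14 -27:-12 -26:-10 -25:-9 -24:-8 -23:-8 -22:-9 -21:-16 -19:-13 21:-16 22:-16 23:-15 24:-14 25:-11 26:-10 27:-9 28:-8 29:-8 30:-10 35:-14 36:-12 37:-11 38:-10 39:-9 40:-8 41:-9 42:-10 43:-13 47:-13 48:-11 49:-10 50:-10 51:-9 52:-8 53:-8 54:-9 55:-13
X,Y 543.0 -164.0 yaw -10.55 tooth offset along slope [(np.float64(0.799041102811272), np.float64(2.5)), (np.float64(0.866909095010734), np.float64(1.75)), (np.float64(0.8708888791770106), np.float64(2.0)), (np.float64(0.8708888791770106), np.float64(2.25))]
```

step_arm:
  plan: "4.3 34.6 10.9 1 60;4.3 34.6 10.9 1 60;4.3 34.6 10.9 1 60;4.3 34.6 10.9 1 60;4.3 34.6 10.9 1 60;4.3 34.6 10.9 1 60;4.3 34.6 10.9 1 60;4.3 34.6 10.9 1 60;4.3 34.6 10.9 1 60;4.3 34.6 10.9 1 60"

```text
time_s: 7.0
eef_pos: [505.3, 245.9, 114.5]
ee_rot: [0.006, 0.061, 0.998, 0.006]
force: [-0.7, 1.1, 0.2]
grip_width: 0.598
```

```bash
sed -i 's/w1.png/w4.png/' studs.py; python3 studs.py; python3 -c "
from h import *
row([504,245,27],172.9)"
```

```text
t 7.0 pos [505.3 245.9 114.5] yaw 173.03 tilt [ 0.012   0.011  -0.9999] F [-0.7  1.1  0.2] g 0.598 row [ 0.365 -0.547 -8.565] 0.43
stud_coarse_mid 0.83 ext [306. 204.  39. 216.] rect 504.8 243.8 25.7 144.2 dir -7.24 z [51.  54.9]
stud_medium_mid 0.81 ext [429. 199.  59. 206.] rect 508.8 310.8 51.2 138.7 dir -6.38 z [51.  54.9]
stud_fine_mid 0.9 ext [182. 202.  62. 218.] rect 495.6 180.0 56.8 144.0 dir -7.55 z [51.  54.8]
rack 0.73 ext [307. 192. 315. 211.] rect 507.0 238.5 214.6 160.8 dir 80.78 z [ 8.8 10. ]
t 7.25 pos [505.5 245.5 114.7] yaw 172.93 tilt [ 0.0124  0.0114 -0.9999] F [ 0.2  0.9 -0.8] g 0.603 row [ 0.243 -0.186  8.765] 0.03
```

step_arm:
  plan: "0.15 -0.37 4 0 60;0.15 -0.37 7 0 60;0.15 -0.37 8.77 0 60;0.15 -0.37 8.77 0 60;0.15 -0.37 8.77 0 0;0.15 -0.37 8.77 0 0;0.15 -0.37 8.77 0 0;0.15 -0.37 8.77 0 0;0.15 -0.37 8.77 0 0;0.15 -0.37 8.77 0 0"
  grip_force: 30

```text
time_s: 8.25
eef_pos: [504.9, 243.0, 28.0]
ee_rot: [0.006, 0.061, 0.998, 0.005]
force: [-1.0, -7.7, 4.4]
grip_width: 0.222
```

```bash
python3 -c "
from h import *
row([504,245,180],172.9)"
```

```text
t 8.25 pos [504.9 243.   28. ] yaw 173.03 tilt [ 0.0134  0.0099 -0.9999] F [-1.  -7.7  4.4] g 0.222 row [ -0.069   0.358 -15.197] 0.13
```

step_arm:
  plan: "0 0 -5 0 0;0 0 -10 0 0;0 -2 -12.5 0 0;-8.9 -39.9 -12.5 3.6 0;-8.9 -39.9 -12.5 3.6 0;-8.9 -39.9 -12.5 3.6 0;-8.9 -39.9 -12.5 3.6 0;-8.9 -39.9 -12.5 3.6 0;-8.9 -39.9 -12.5 3.6 0;-8.9 -39.9 -12.5 3.6 0"

```text
time_s: 9.25
eef_pos: [538.1, -127.2, 148.5]
ee_rot: [0.006, 0.092, 0.996, 0.006]
force: [1.0, -0.7, -4.4]
grip_width: 0.221
```

```bash
python3 -c "
from h import *
row([545,-164,150],169.45)"
```

```text
t 9.25 pos [ 538.1 -127.2  148.5] yaw 169.41 tilt [ 0.0125  0.011  -0.9999] F [ 1.  -0.7 -4.4] g 0.221 row [-1.351 -3.486 -0.185] -0.04
```

```bash
cat > rel.py <<'E'
from h import *; import sys
from fitg import fit,T
kind,X,Y,yaw,name=sys.argv[1],*map(float,sys.argv[2:5]),sys.argv[5]
row([X,Y,150],yaw-180)
s=readout.sense(); Rt=R.from_quat(np.roll(s['ee_rot'],-1)).as_matrix()
im,d=cams.capture('wrist'); c=cam('wrist'); save(f'pics/{name}.png',im,1.25); np.savez(name,im=im,d=d,R=c[3],t=c[4])
v,u=np.nonzero(d>0); w=world(c,u,v,d[v,u]); q=(w-s['eef_pos'])@Rt
k=(abs(q[:,0])<85)&(abs(q[:,1])<14.5)&(q[:,2]>-45)&(q[:,2]<20)   # stud in tool frame
q=q[k]; 
def prof(lo,hi):
    b=[]
    for x in np.arange(-80,81,1.):
        p=q[abs(q[:,0]-x)<.6]; b.append((x,len(p),np.percentile(p[:,2],3) if len(p)>3 else np.nan,np.ptp(p[:,1]) if len(p)>3 else 0,(p[:,1].max()+p[:,1].min())/2 if len(p)>3 else 0))
    return np.array(b)
b=prof(0,0)
print('x: top z, width, ymid'); print(' | '.join(f'{x:.0f}:{z:.0f},{wd:.0f},{y:.1f}' for x,n,z,wd,y in b if n>3))
fit(kind,d,c,X,Y,yaw)
E
python3 rel.py coarse 543 -164 -10.5 w5
```

```text
t 9.25 pos [ 538.1 -127.2  148.5] yaw 169.41 tilt [ 0.0125  0.011  -0.9999] F [ 1.  -0.7 -4.4] g 0.221 row [-1.154 -3.523 -0.187] -0.09
x: top z, width, ymid
-45:-19,1,6.3 | -44:-23,21,-3.6 | -43:-24,21,-3.9 | -42:-24,21,-3.9 | -41:-23,17,-5.3 | -40:-23,16,-5.7 | -39:-24,12,-6.1 | -38:-24,5,-6.3 | -36:-26,20,-3.8 | -35:-27,21,-4.0 | -34:-27,20,-4.0 | -33:-27,21,-4.0 | -32:-27,21,-3.8 | -31:-26,21,-3.8 | -30:-25,20,-4.5 | -29:-23,17,-5.4 | -28:-24,16,-5.5 | -27:-23,14,-6.1 | -26:-24,10,-5.2 | -24:-25,17,-4.1 | -23:-27,19,-4.8 | -22:-27,19,-5.0 | -21:-27,19,-4.9 | -20:-27,19,-4.9 | -19:-26,19,-5.0 | -18:-26,19,-5.0 | -17:-24,18,-5.1 | -16:-24,18,-5.1 | -15:-24,18,-5.2 | -14:-24,20,-4.2 | -13:-38,20,-4.1 | -12:-38,20,-4.0 | -11:-38,20,-4.2 | -10:-38,20,-4.3 | -9:-38,20,-4.4 | -8:-40,20,-4.4 | -7:-43,20,-4.3 | -6:-41,20,-4.3 | -5:-38,20,-4.3 | -4:-41,20,-4.3 | -3:-38,20,-4.2 | -2:-39,20,-4.3 | -1:-41,20,-4.2 | 0:-41,20,-4.2 | 1:-40,20,-4.2 | 2:-39,20,-4.2 | 3:-40,20,-4.2 | 4:-39,28,0.1 | 5:-41,29,0.0 | 6:-38,29,-0.0 | 7:-38,22,-3.2 | 8:-38,25,-2.0 | 9:-38,29,-0.0 | 10:-44,29,-0.0 | 11:-4
[... 792 characters left out ...]
 58:-25,20,-4.7 | 59:-25,18,-4.9 | 60:-25,18,-5.0 | 61:-25,18,-4.9 | 62:-25,18,-4.9 | 63:-24,18,-4.9 | 64:-25,19,-4.7 | 65:-25,19,-4.9 | 66:-25,19,-4.9 | 67:-24,19,-4.9 | 68:-25,19,-4.9 | 69:-24,19,-4.9 | 70:-24,19,-4.9 | 71:-23,18,-4.9
coarse ycentre up/down [-6.58 -7.98] x extents [-52.8  53.2] n 4464
coarse ycentre up/down [-1.57 -1.89] x extents [-52.6  53.8] n 4679
coarse ycentre up/down [-0.   -0.06] x extents [-52.6  53.9] n 4679
X,Y 541.2 -172.9 yaw -11.98 tooth offset along slope [(np.float64(0.7839290989783506), np.float64(4.5)), (np.float64(0.8659670295138143), np.float64(4.0)), (np.float64(0.8659670295138143), np.float64(4.25)), (np.float64(0.8685584151899709), np.float64(3.75))]
```

View pics/w5.png

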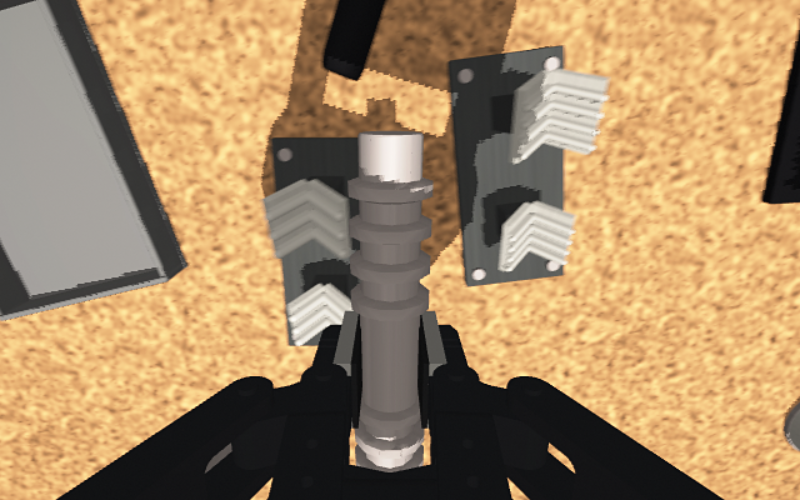

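```bash
sed -i 's/<14.5/<18/; s/^print(.x: top.*$/z=np.nan_to_num(b[:,2]);up=b[z<-26.2,0]; print("ridge x",up[up>13],up[up<-14]); print("ymid roots",[(x,round(y,1),wd) for x,n,zz,wd,y in b if x in (14,25,37,49,65,70)])/' rel.py; python3 rel.py coarse 543 -164 -10.5 w6; python3 rel.py coarse 543 -164 -10.5 w7 | head -3; python3 -c "
from h import *; print(cams.camera_info('wrist'))"
```

```text
t 9.3 pos [ 538.8 -134.5  148.4] yaw 169.15 tilt [ 0.0139  0.0069 -0.9999] F [-2.4 -9.8 -3.6] g 0.223 row [-0.971 -2.82  -0.174] -0.35
ridge x [14. 15. 20. 21. 22. 23. 24. 32. 33. 34. 35. 36. 43. 44. 45. 46. 47. 48.
 55. 56. 57. 58. 59. 60.] [-32. -31. -30. -29. -20. -19. -18. -17.]
ymid roots [(np.float64(14.0), np.float64(-0.0), np.float64(35.67519568748696)), (np.float64(25.0), np.float64(5.1), np.float64(21.05599719564537)), (np.float64(37.0), np.float64(5.1), np.float64(20.52624715841802)), (np.float64(49.0), np.float64(5.2), np.float64(20.28027245308978)), (np.float64(65.0), np.float64(5.4), np.float64(18.303266428230163)), (np.float64(70.0), np.float64(5.4), np.float64(18.95313167238964))]
coarse ycentre up/down [ 1.36 -2.27] x extents [-55.3  50.2] n 3979
coarse ycentre up/down [-0.36 -0.6 ] x extents [-55.4  50.7] n 3979
coarse ycentre up/down [-0.01 -0.05] x extents [-55.4  50.8] n 3979
X,Y 542.8 -164.9 yaw -13.76 tooth offset along slope [(np.float64(0.7779301569714966), np.float64(2.0)), (np.float64(0.7779301569714966), np.float64(2.25)), (np.float64(0.7790207106496514), np.float64(0.75)), (np.float64(0.7861685685856911), np.float64(1.75))]
t 9.35 pos [ 538.5 -130.7  148.2] yaw 169.09 tilt [ 0.0131  0.0091 -0.9999] F [-0.2  2.  -3.5] g 0.221 row [-1.075 -3.178 -0.205] -0.41
ridge x [14. 15. 19. 20. 21. 22. 23. 24. 31. 32. 33. 34. 35. 36. 43. 44. 45. 46.
 47. 48. 55. 56. 57. 58. 59. 60.] [-31. -30. -29. -20. -19. -18. -17.]
{'vfov': 60.23082514341206, 'cx': 311.55089604600744, 'cy': 199.46956823221277, 'rvec': array([-2.22560849, -1.83790255, -0.31412168]), 'tvec': array([  21.31825376, -540.31839043,  126.42382082])}
```

step_arm:
  plan: "0 0 0 0 0;0 0 0 0 0;0 0 0 0 0"

```text
time_s: 9.7
eef_pos: [538.4, -124.0, 147.9]
ee_rot: [0.005, 0.091, 0.996, 0.006]
force: [0.1, 0.6, -4.1]
grip_width: 0.22
```

```bash
python3 rel.py coarse 543 -164 -10.5 w8
```

```text
t 9.7 pos [ 538.4 -124.   147.9] yaw 169.52 tilt [ 0.0118  0.0113 -0.9999] F [ 0.1  0.6 -4.1] g 0.22 row [-1.18  -3.842 -0.245] 0.02
ridge x [14. 18. 19. 20. 21. 22. 23. 31. 32. 33. 34. 35. 42. 43. 44. 45. 46. 47.
 54. 55. 56. 57. 58. 59.] [-33. -32. -31. -30. -29. -21. -20. -19. -18. -17.]
ymid roots [(np.float64(14.0), np.float64(0.0), np.float64(35.79712260201853)), (np.float64(25.0), np.float64(1.7), np.float64(18.451371832453503)), (np.float64(37.0), np.float64(1.7), np.float64(18.832373434194167)), (np.float64(49.0), np.float64(1.4), np.float64(18.6378098861539)), (np.float64(65.0), np.float64(1.8), np.float64(18.53111766209044)), (np.float64(70.0), np.float64(1.6), np.float64(18.803247882932023))]
coarse ycentre up/down [-1.08 -1.44] x extents [-54.4  51.8] n 4768
coarse ycentre up/down [-0.05 -0.  ] x extents [-54.4  51.8] n 4768
coarse ycentre up/down [-0.  0.] x extents [-54.4  51.8] n 4768
X,Y 542.8 -165.3 yaw -10.76 tooth offset along slope [(np.float64(0.7901148999243195), np.float64(2.5)), (np.float64(0.8774939801831612), np.float64(2.0)), (np.float64(0.8798683843685728), np.float64(1.75)), (np.float64(0.8799309677638709), np.float64(2.25))]
```

step_arm:
  plan: "10.3 -4.1 0 0 0;10.3 -4.1 0 0 0;10.3 -4.1 0 0 0;10.3 -4.1 4 0 0;10.3 -4.1 5.2 0 0;10.3 -4.1 5.2 0 0;10.3 -4.1 5.2 0 0"

```text
time_s: 10.45
eef_pos: [430.9, -146.0, 94.9]
ee_rot: [0.006, 0.092, 0.996, 0.006]
force: [1.0, -0.2, -3.7]
grip_width: 0.219
```

```bash
python3 -c "
from h import *
row([431.5,-145,56],169.45); im,d=cams.capture('side'); save('pics/s1.png',im[150:300,180:450],2.9)"
```

```text
t 10.45 pos [ 430.9 -146.    94.9] yaw 169.46 tilt [ 0.0127  0.0106 -0.9999] F [ 1.  -0.2 -3.7] g 0.219 row [3.000e-03 5.500e-02 3.895e+00] 0.01
```

View pics/s1.png

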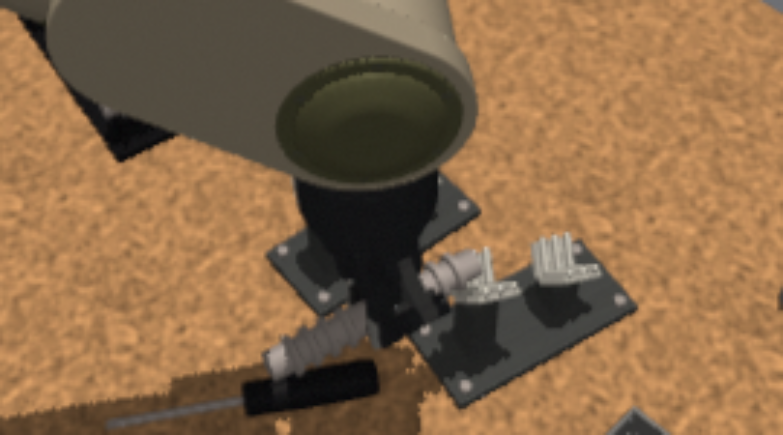

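step_arm:
  plan: "0 0 0.6 0 0;0 0 1.2 0 0;0 0 1.7 0 0;0 0 2.1 0 0"

```text
time_s: 10.9
eef_pos: [430.4, -145.7, 72.9]
ee_rot: [0.005, 0.092, 0.996, 0.006]
force: [-2.8, 0.5, 0.4]
grip_width: 0.221
```

```bash
cat > tilt.py <<'E'
from h import *
row([431.5,-145,56])
s=readout.sense(); Rt=R.from_quat(np.roll(s['ee_rot'],-1)).as_matrix()
im,d=cams.capture('wrist'); c=cam('wrist'); v,u=np.nonzero(d>0); q=(world(c,u,v,d[v,u])-s['eef_pos'])@Rt
k=(abs(q[:,1]-1.7)<3)&(q[:,2]<20+.6*q[:,0])&(q[:,2]>-70)&(q[:,0]<85); q=q[k]
print(' '.join(f'{x}:{np.percentile(q[abs(q[:,0]-x)<.5][:,2],5):.1f}' for x in range(-46,78,2) if (abs(q[:,0]-x)<.5).sum()>3))
E
python3 tilt.py
```

```text
t 10.9 pos [ 430.4 -145.7   72.9] yaw 169.43 tilt [ 0.0115  0.0114 -0.9999] F [-2.8  0.5  0.4] g 0.221 row [-0.08   0.063  1.693] 0
-36:-28.5 -34:-28.6 -30:-31.5 -28:-30.9 -26:-28.5 -24:-27.1 -22:-27.2 -20:-28.6 -18:-29.6 -16:-29.5 -14:-26.2 -12:-26.4 -10:-26.0 -8:-25.5 -6:-25.1 -4:-25.0 -2:-24.7 0:-24.4 2:-24.1 4:-23.7 6:-23.5 8:-23.2 10:-22.7 12:-22.5 14:-22.4 16:-22.1 18:-21.8 20:-23.4 22:-24.1 24:-23.4 26:-20.1 28:-19.3 30:-19.2 32:-21.9 34:-22.1 36:-21.5 38:-18.1 40:-17.5 42:-17.4 44:-20.7 46:-20.5 48:-19.6 50:-16.5 52:-16.1 54:-16.2 56:-19.0 58:-18.6 60:-17.9 62:-14.9 64:-14.3 66:-13.9 68:-14.0 70:-13.7 72:-13.4
```

step_arm:
  plan: "0 0 0.5 0 0;0 0 1.0 0 0;0 0 1.4 0 0;0 0 1.75 0 0;0 0 1.75 0 0"

```text
time_s: 11.45
eef_pos: [430.3, -145.4, 55.2]
ee_rot: [0.005, 0.092, 0.996, 0.006]
force: [-2.8, -0.4, -1.2]
grip_width: 0.219
```

```bash
python3 tilt.py
```

```text
t 11.45 pos [ 430.3 -145.4   55.2] yaw 169.42 tilt [ 0.0104  0.0119 -0.9999] F [-2.8 -0.4 -1.2] g 0.219 row [-0.112  0.061 -0.083] 0
-26:-39.3 -24:-39.8 -22:-38.4 -20:-34.0 -18:-33.6 -14:-35.2 -12:-33.9 -10:-30.1 -8:-29.8 -6:-28.3 -4:-27.4 -2:-26.6 0:-25.5 2:-25.0 4:-24.0 6:-22.9 8:-22.3 10:-21.4 12:-20.1 14:-19.5 16:-18.9 18:-17.8 20:-17.8 22:-19.0 24:-17.6 26:-13.1 28:-12.4 30:-11.9 32:-13.6 34:-13.6 36:-12.5 38:-8.0 40:-6.9 42:-7.7 44:-9.1 46:-8.0 48:-3.2 50:-1.8 52:-2.4 54:-4.1 56:-3.2 58:1.2 60:2.3 62:2.8 64:3.4 66:4.8 68:5.8 70:52.7 72:52.9 74:53.0 76:52.8
```

step_arm:
  plan: "0 0 0.15 0 0;0 0 0.25 0 0;0 0 0.25 0 0;0 0 0.25 0 0"

```text
time_s: 11.9
eef_pos: [430.7, -145.5, 53.3]
ee_rot: [0.005, 0.092, 0.996, 0.006]
force: [-4.4, 0.3, -0.7]
grip_width: 0.221
```

```bash
python3 tilt.py
```

```text
t 11.9 pos [ 430.7 -145.5   53.3] yaw 169.42 tilt [ 0.0117  0.0113 -0.9999] F [-4.4  0.3 -0.7] g 0.221 row [-0.072  0.065 -0.272] 0
-24:-40.6 -22:-39.4 -20:-34.9 -18:-33.8 -14:-35.6 -12:-34.7 -10:-30.5 -8:-29.8 -6:-29.0 -4:-27.4 -2:-26.7 0:-25.7 2:-24.7 4:-23.9 6:-23.0 8:-21.5 10:-21.3 12:-20.2 14:-19.0 16:-17.9 18:-17.1 20:-17.0 22:-18.1 24:-16.9 26:-11.8 28:-11.4 30:-10.8 32:-12.5 34:-12.5 36:-7.6 38:-6.1 40:-5.3 42:-6.9 44:-7.3 46:-6.1 48:-1.6 50:-0.7 52:-0.8 54:-2.7 56:-1.2 58:3.3 60:4.5 62:5.7 64:6.3 66:7.4 68:8.7 70:51.0 72:50.9 74:50.7 76:51.1
```

step_arm:
  plan: "0 0 -4 0 0;0 0 -8.7 0 0;-11.7 0 -8.7 180 0;-11.7 0 -8.7 180 0;-11.7 0 -8.7 180 0;-11.7 0 -8.7 180 0;-11.7 0 -8.7 180 0;-11.7 0 -8.7 180 0;-11.7 0 -8.7 180 0;-11.7 0 -8.7 180 0"

```text
time_s: 12.95
eef_pos: [559.0, -132.8, 138.0]
ee_rot: [-0.019, -0.446, 0.895, -0.024]
force: [-0.0, 0.5, -4.1]
grip_width: 0.221
```

```bash
python3 -c "
from h import *
row([545.1,-167,140],-10.6)"
```

```text
t 12.95 pos [ 559.  -132.8  138. ] yaw -127.05 tilt [-0.0126 -0.0609 -0.9981] F [-0.   0.5 -4.1] g 0.221 row [ 3.575 -0.947  0.022] -116.45
```

step_arm:
  plan: "0 0 0 20 0;0 0 0 20 0;0 0 0 20 0;0 0 0 20 0"

```text
time_s: 13.35
eef_pos: [558.7, -131.5, 137.6]
ee_rot: [-0.015, -0.285, 0.958, -0.026]
force: [-1.7, 0.2, -3.8]
grip_width: 0.225
```

```bash
python3 -c "
from h import *
print(readout.sense()['joints'])
row([545.1,-167,140],-10.6)"
```

```text
[-0.40828079  0.50523996  1.47188381 -0.06513177  1.15417418 -2.53047133]
t 13.35 pos [ 558.7 -131.5  137.6] yaw -146.97 tilt [-0.0135 -0.059  -0.9982] F [-1.7  0.2 -3.8] g 0.225 row [ 3.08  -2.236 -0.012] -136.37
```

step_arm:
  plan: "3.1 -2.2 0 113 0;3.1 -2.2 0 113 0;3.1 -2.2 0 113 0;3.1 -2.2 0 113 0;3.1 -2.2 0 113 0;3.1 -2.2 0 113 0;3.1 -2.2 0 113 0;3.1 -2.2 0 113 0;3.1 -2.2 0 113 0;3.1 -2.2 0 113 0"

```text
time_s: 14.35
eef_pos: [544.6, -167.0, 140.0]
ee_rot: [0.007, 0.447, 0.894, -0.029]
force: [0.3, 0.9, -3.6]
grip_width: 0.22
```

```bash
python3 -c "
from h import *
row([545.1,-167,137],-10.6)"
```

```text
t 14.35 pos [ 544.6 -167.   140. ] yaw 126.95 tilt [-0.0136 -0.0591 -0.9982] F [ 0.3  0.9 -3.6] g 0.22 row [-0.02   0.05   0.295] 137.55
```

step_arm:
  plan: "3.2 2.4 0 137.5 0;3.2 2.4 0 137.5 0;3.2 2.4 0 137.5 0;3.2 2.4 0 137.5 0;3.2 2.4 0 137.5 0;3.2 2.4 0 137.5 0;3.2 2.4 0 137.5 0;3.2 2.4 0 137.5 0;3.2 2.4 0 137.5 0;3.2 2.4 0 137.5 0"

```text
time_s: 15.35
eef_pos: [544.4, -127.0, 137.6]
ee_rot: [0.025, 0.936, 0.35, -0.017]
force: [-0.1, -0.2, -3.8]
grip_width: 0.221
```

step_arm:
  plan: "0 0 0 51.6 0;0 0 0 51.6 0;0 0 0 51.6 0;0 0 0 51.6 0;0 0 0 51.6 0;0 0 0 51.6 0;0 0 0 51.6 0;0 0 0 51.6 0;0 0 0 51.6 0"

```text
time_s: 16.25
eef_pos: [544.3, -127.0, 137.7]
ee_rot: [0.03, 0.996, -0.089, -0.004]
force: [-0.6, -0.4, -4.2]
grip_width: 0.219
```

```bash
cat > rel2.py <<'E'
from h import *; import sys
from fitg import fit,loc
kind,X,Y,yaw,name=sys.argv[1],*map(float,sys.argv[2:5]),sys.argv[5]
row([X,Y,140],yaw if len(sys.argv)<7 else float(sys.argv[6]))
s=readout.sense(); Rt=R.from_quat(np.roll(s['ee_rot'],-1)).as_matrix(); P=s['eef_pos']
im,d=cams.capture('wrist'); c=cam('wrist'); save(f'pics/{name}.png',im,1.25); np.savez(name,im=im,d=d,R=c[3],t=c[4])
v,u=np.nonzero(d>0); w=world(c,u,v,d[v,u])
g=R.from_euler('z',yaw,degrees=True).as_matrix(); o=P-Rt[:,2]*14.5   # nominal stud centre
q=(w-o)@g      # x downhill horizontally, y left, z up
k=(abs(q[:,1])<22)&(abs(q[:,0])<85)&(abs(q[:,2]+q[:,0]*np.tan(np.radians(25)))<25); q=q[k]
for x in (-66,-48,-36,-24,0,24,36,48,66):   # lateral middle
    p=q[(abs(q[:,0]-x)<3)]; 
    if len(p)>20: print('x',x,'y',p[:,1].min().round(1),p[:,1].max().round(1))
ym=float(np.median(q[abs(q[:,0])>25,1])); cl=q[abs(q[:,1]-ym)<3]
x0=np.arange(-70,71,1.); z=np.array([np.percentile(cl[abs(cl[:,0]-x)<.6][:,2],95) if (abs(cl[:,0]-x)<.6).sum()>3 else np.nan for x in x0])
print('ym',ym,' '.join(f'{a:.0f}:{b:.1f}' for a,b in zip(x0,z) if b==b))
m=(z==z)&(abs(x0)>16)&(abs(x0)<58); pf=np.polyfit(x0[m],z[m],1); print('slope',np.degrees(np.arctan(pf[0])),pf)
# along-stud profile, ridge match
a=np.arctan(-pf[0]); S=cl[:,[0,2]]@np.array([[np.cos(a),np.sin(a)],[-np.sin(a),np.cos(a)]]).T if 0 else np.c_[cl[:,0]*np.cos(a)-cl[:,2]*np.sin(a), cl[:,0]*np.sin(a)+cl[:,2]*np.cos(a)]
xs=np.arange(-70,71,.5); h=np.array([np.percentile(S[abs(S[:,0]-x)<.5][:,1],90) if (abs(S[:,0]-x)<.5).sum()>2 else np.nan for x in xs])
pit,n={'coarse':(12,[20,32,44,56]),'medium':(8,[22,30,38,46,54])}[kind]; pr=np.r_[n,-np.array(n)]
r=[]
for of in np.arange(-4,4.1,.25):
    mm=(abs(xs[:,None]-of-pr).min(1)<pit/4.5).astype(float); ok=(h==h)&(abs(abs(xs-of)-38)<21); r.append((round(np.corrcoef(mm[ok],h[ok])[0,1],3),of))
r.sort(); print('stud centre along stud',r[-3:],'crest normal',np.nanpercentile(h,80))
fit(kind,d,c,X,Y,yaw)
E
python3 rel2.py coarse 543 -165 -10.6 w9
```

```text
t 16.25 pos [ 544.3 -127.   137.7] yaw -10.2 tilt [-0.0139 -0.0591 -0.9982] F [-0.6 -0.4 -4.2] g 0.219 row [ 5.470e-01  3.769e+00 -3.000e-03] 0.4
x -24 y -9.8 14.2
x 0 y -8.2 13.9
x 24 y -11.5 13.3
x 36 y -11.9 13.2
x 48 y -12.5 13.1
x 66 y -9.0 9.4
ym 1.2317091921718433 -26:24.9 -25:25.1 -24:25.0 -23:24.3 -22:23.8 -21:20.2 -20:19.3 -19:19.2 -18:18.6 -17:18.6 -16:19.6 -15:20.2 -14:20.1 -13:19.7 -12:19.1 -11:18.4 -10:15.3 -9:14.9 -8:14.5 -7:14.1 -6:13.3 -5:12.8 -4:13.0 -3:12.6 -2:12.2 -1:11.3 0:10.8 1:10.5 2:9.7 3:9.4 4:9.1 5:8.5 6:8.0 7:7.5 8:7.2 9:6.5 10:6.2 11:5.8 12:5.3 13:4.6 14:3.9 15:3.7 16:3.5 17:2.9 18:2.6 19:2.1 20:2.9 21:3.5 22:3.4 23:3.4 24:2.7 25:0.4 26:-1.6 27:-2.6 28:-2.8 29:-3.0 30:-3.0 31:-1.7 32:-1.4 33:-1.5 34:-1.8 35:-2.0 36:-6.7 37:-6.9 38:-7.7 39:-8.0 40:-8.3 41:-7.7 42:-7.0 43:-6.3 44:-6.5 45:-6.9 46:-7.6 47:-11.5 48:-11.8 49:-12.6 50:-13.0 51:-13.7 52:-12.8 53:-11.8 54:-10.8 55:-11.4 56:-12.1 57:-13.0 58:-16.8 59:-17.1 60:-17.7 61:-17.9 62:-18.4 63:-19.0 64:-19.3 65:-19.9 66:-20.2 67:-21.0 68:-21.1
slope -24.754206591673075 [-0.46109534 11.91954319]
stud centre along stud [(np.float64(0.914), np.float64(-0.25)), (np.float64(0.929), np.float64(-0.75)), (np.float64(0.934), np.float64(-0.5))] crest normal 12.001331098506267
coarse ycentre up/down [-0.33 -0.12] x extents [-53.5  57.2] n 4753
coarse ycentre up/down [ 0.   -0.05] x extents [-53.5  57.1] n 4753
coarse ycentre up/down [-0.    0.01] x extents [-53.5  57.1] n 4753
X,Y 543.0 -165.2 yaw -10.46 tooth offset along slope [(np.float64(0.8450586281586608), np.float64(1.5)), (np.float64(0.9626782826268767), np.float64(1.75)), (np.float64(0.9632552119246734), np.float64(2.0)), (np.float64(0.9638462601661087), np.float64(2.25))]
```

View pics/w9.png

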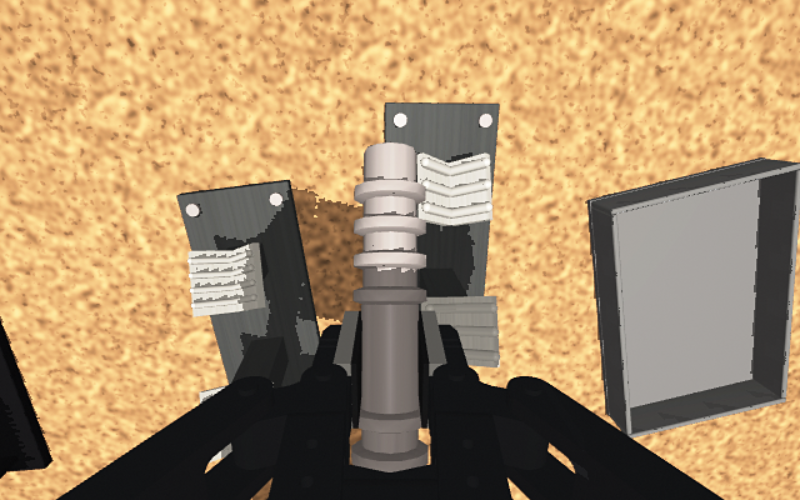

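```bash
cat > appr.py <<'E'
from h import *; import sys
X,Y,Z,yaw,ty=map(float,sys.argv[1:6])
u=np.array([np.cos(np.radians(yaw)),np.sin(np.radians(yaw)),0]); n=u*np.sin(np.radians(25))+[0,0,np.cos(np.radians(25))]
for h in map(float,sys.argv[6:]): print(h,end=' '); row(np.array([X,Y,Z])+h*n,ty)
E
python3 appr.py 545.2 -167 60.1 -10.5 -10.5 40 20 8 4 2 0
```

```text
40.0 t 16.3 pos [ 544.3 -127.   137.7] yaw -10.24 tilt [-0.014  -0.0591 -0.9982] F [-0.2  0.1 -3.5] g 0.216 row [2.507 3.674 4.359] 0.26
20.0 t 16.3 pos [ 544.3 -127.   137.7] yaw -10.24 tilt [-0.014  -0.0591 -0.9982] F [-0.2  0.1 -3.5] g 0.216 row [1.668 3.56  6.171] 0.26
8.0 t 16.3 pos [ 544.3 -127.   137.7] yaw -10.24 tilt [-0.014  -0.0591 -0.9982] F [-0.2  0.1 -3.5] g 0.216 row [1.164 3.492 7.258] 0.26
4.0 t 16.3 pos [ 544.3 -127.   137.7] yaw -10.24 tilt [-0.014  -0.0591 -0.9982] F [-0.2  0.1 -3.5] g 0.216 row [0.996 3.469 7.62 ] 0.26
2.0 t 16.3 pos [ 544.3 -127.   137.7] yaw -10.24 tilt [-0.014  -0.0591 -0.9982] F [-0.2  0.1 -3.5] g 0.216 row [0.912 3.458 7.802] 0.26
0.0 t 16.3 pos [ 544.3 -127.   137.7] yaw -10.24 tilt [-0.014  -0.0591 -0.9982] F [-0.2  0.1 -3.5] g 0.216 row [0.828 3.446 7.983] 0.26
```

step_arm:
  plan: "2.5 3.67 1 0.3 0;2.5 3.67 4.36 0.3 0;1.67 3.56 6.17 0.3 0;1.67 3.56 6.17 0.3 0;1.17 3.49 7.25 0.3 0;1.17 3.49 7.25 0.3 0;1.17 3.49 7.25 0.3 0"

```text
time_s: 17.0
eef_pos: [548.9, -167.7, 68.2]
ee_rot: [0.03, 0.995, -0.093, -0.004]
force: [0.6, 0.4, -4.1]
grip_width: 0.216
```

```bash
python3 appr.py 545.2 -167 60.1 -10.5 -10.5 8 4 2 0 -1
```

```text
8.0 t 17.0 pos [ 548.9 -167.7   68.2] yaw -10.66 tilt [-0.0129 -0.0597 -0.9981] F [ 0.6  0.4 -4.1] g 0.216 row [-0.036 -0.004  0.088] -0.16
4.0 t 17.0 pos [ 548.9 -167.7   68.2] yaw -10.66 tilt [-0.0129 -0.0597 -0.9981] F [ 0.6  0.4 -4.1] g 0.216 row [-0.204 -0.026  0.451] -0.16
2.0 t 17.0 pos [ 548.9 -167.7   68.2] yaw -10.66 tilt [-0.0129 -0.0597 -0.9981] F [ 0.6  0.4 -4.1] g 0.216 row [-0.289 -0.037  0.632] -0.16
0.0 t 17.0 pos [ 548.9 -167.7   68.2] yaw -10.66 tilt [-0.0129 -0.0597 -0.9981] F [ 0.6  0.4 -4.1] g 0.216 row [-0.373 -0.048  0.813] -0.16
-1.0 t 17.0 pos [ 548.9 -167.7   68.2] yaw -10.66 tilt [-0.0129 -0.0597 -0.9981] F [ 0.6  0.4 -4.1] g 0.216 row [-0.415 -0.053  0.903] -0.16
```

step_arm:
  plan: "-0.12 -0.015 0.3 0 0;-0.2 -0.026 0.45 0 0;-0.29 -0.037 0.63 0 0;-0.29 -0.037 0.63 0 0"

```text
time_s: 17.4
eef_pos: [546.2, -167.7, 61.9]
ee_rot: [0.031, 0.995, -0.093, -0.003]
force: [1.7, -2.7, 0.9]
grip_width: 0.221
```

```bash
python3 appr.py 545.2 -167 60.1 -10.5 -10.5 2 0 -1
```

```text
2.0 t 17.4 pos [ 546.2 -167.7   61.9] yaw -10.67 tilt [-0.012  -0.0607 -0.9981] F [ 1.7 -2.7  0.9] g 0.221 row [-0.031 -0.048 -0.002] -0.17
0.0 t 17.4 pos [ 546.2 -167.7   61.9] yaw -10.67 tilt [-0.012  -0.0607 -0.9981] F [ 1.7 -2.7  0.9] g 0.221 row [-0.115 -0.059  0.179] -0.17
-1.0 t 17.4 pos [ 546.2 -167.7   61.9] yaw -10.67 tilt [-0.012  -0.0607 -0.9981] F [ 1.7 -2.7  0.9] g 0.221 row [-0.157 -0.065  0.27 ] -0.17
```

step_arm:
  plan: "-0.06 0 0.09 0 0;-0.12 0.03 0.18 0 0;-0.12 0.03 0.18 0 0"

```text
time_s: 17.7
eef_pos: [546.1, -168.0, 61.4]
ee_rot: [0.031, 0.995, -0.093, -0.002]
force: [3.2, -0.2, 9.3]
grip_width: 0.217
```

```bash
python3 appr.py 545.2 -167 60.1 -10.5 -10.5 0 -1; python3 rel2.py coarse 543 -165 -10.6 w10 | sed -n '2,10p'
```

```text
0.0 t 17.7 pos [ 546.1 -168.    61.4] yaw -10.66 tilt [-0.0088 -0.0616 -0.9981] F [ 3.2 -0.2  9.3] g 0.217 row [-0.107 -0.09   0.128] -0.16
-1.0 t 17.7 pos [ 546.1 -168.    61.4] yaw -10.66 tilt [-0.0088 -0.0616 -0.9981] F [ 3.2 -0.2  9.3] g 0.217 row [-0.149 -0.095  0.219] -0.16
x -36 y -11.7 15.9
x -24 y -11.6 15.6
x 0 y -8.2 13.9
x 24 y -18.7 21.0
x 36 y -18.6 20.8
x 48 y -18.4 20.7
x 66 y -8.8 9.7
ym 1.7465661554940741 -26:24.9 -25:25.2 -24:25.0 -23:24.6 -22:24.3 -21:20.2 -20:19.8 -19:19.2 -18:18.7 -17:18.3 -15:20.4 -14:20.6 -13:20.2 -12:19.3 -11:19.4 -10:15.8 -9:15.1 -8:14.8 -7:14.2 -6:13.8 -5:13.4 -4:13.0 -3:12.8 -2:11.7 -1:11.1 0:10.7 1:10.7 2:10.2 3:9.5 4:8.8 5:8.3 6:7.8 7:7.5 8:7.6 9:6.5 10:6.1 11:5.6 12:5.2 13:4.9 14:4.7 15:4.1 16:3.3 17:2.7 18:2.1 19:2.4 20:2.7 21:3.7 22:3.7 23:3.1 24:2.6 25:1.3 26:-1.9 27:-2.7 28:-2.9 29:-3.2 30:-3.2 31:-1.8 32:-1.6 33:-1.7 34:-2.1 35:-2.4 36:-6.8 37:-7.2 38:-7.6 39:-7.9 40:-8.5 41:-7.8 42:-6.9 43:-6.9 44:-6.7 45:-7.2 46:-7.8 47:-11.7 48:-12.5 49:-13.0 50:-13.2 51:-13.6 52:-12.8 53:-11.7 54:-11.7 55:-11.9 56:-12.8 57:-13.2 58:-17.0 59:-17.5 60:-18.1 61:-18.2 62:-18.8 63:-19.2 64:-20.1 65:-20.6 66:-21.2 67:-21.3 68:-22.4
slope -25.031773385845824 [-0.46698297 11.95217639]
```

View pics/w10.png

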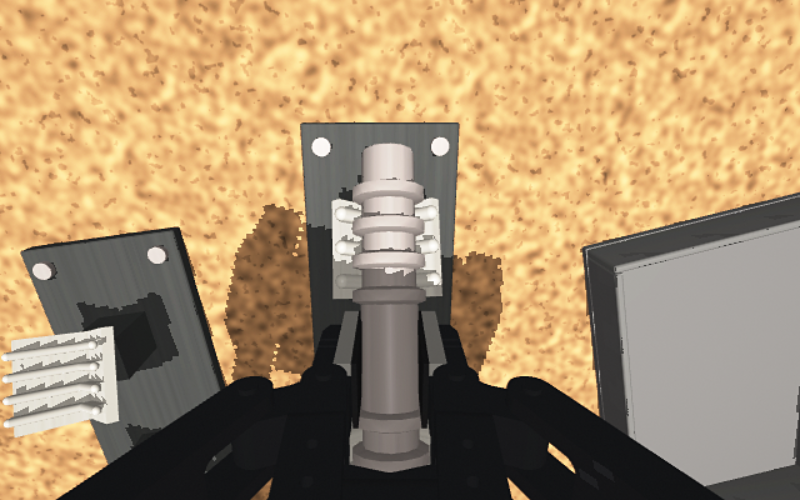

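step_arm:
  plan: "-0.05 -0.02 0 0 0;-0.05 -0.02 0 0 40;-0.05 -0.02 0 0 40;-0.05 -0.02 0 0 40;-0.05 -0.02 0 0 40;-0.05 -0.02 -3 0 40;-0.05 -0.02 -7 0 40;-0.05 -0.02 -11 0 40;-0.05 -0.02 -11 0 40;-0.05 -0.02 -11 0 40"

```text
time_s: 18.75
eef_pos: [545.4, -160.4, 169.4]
ee_rot: [0.03, 0.995, -0.093, -0.004]
force: [-0.3, 0.6, -1.0]
grip_width: 0.402
```

```bash
cat > chk.py <<'E'
from h import *; import sys
from fitg import loc
X,Y,yaw,name,camn=*map(float,sys.argv[1:4]),sys.argv[4],sys.argv[5]
row([511,322,150],-7.2)
im,d=cams.capture(camn); c=cam(camn); save(f'pics/{name}.png',im,1.25)
v,u=np.nonzero(d>0); q=loc(world(c,u,v,d[v,u]),X,Y,yaw); q=q[(abs(q[:,0])<75)&(abs(q[:,1])<16)&(q[:,2]>-12)&(q[:,2]<30)]
print('y',[ (x,q[abs(q[:,0]-x)<2][:,1].min().round(1),q[abs(q[:,0]-x)<2][:,1].max().round(1)) for x in (-66,0,66) if (abs(q[:,0]-x)<2).sum()>5])
q=q[abs(q[:,1])<3]
print('z_local tops:',' '.join(f'{x}:{np.percentile(q[abs(q[:,0]-x)<.6][:,2],90):.1f}' for x in range(-74,75,2) if (abs(q[:,0]-x)<.6).sum()>2))
E
python3 chk.py 544.75 -165.5 -10.5 w11 wrist
```

```text
t 18.75 pos [ 545.4 -160.4  169.4] yaw -10.7 tilt [-0.0133 -0.0594 -0.9981] F [-0.3  0.6 -1. ] g 0.402 row [-12.331 -46.801  -0.884] -3.5
y [(-66, np.float64(-8.5), np.float64(9.6)), (0, np.float64(-9.1), np.float64(10.2)), (66, np.float64(-9.4), np.float64(9.4))]
z_local tops: -70:9.1 -68:8.9 -66:8.9 -64:8.2 -62:8.9 -60:8.8 -58:9.7 -56:12.6 -54:12.5 -52:9.5 -50:8.8 -48:9.5 -46:10.1 -44:12.4 -42:12.3 -40:8.9 -38:9.1 -36:8.8 -34:9.7 -32:12.5 -30:12.3 -28:9.2 -26:8.9 -24:9.1 -22:9.9 -20:12.8 -18:12.5 -16:9.5 -14:9.9 -12:9.9 -10:10.1 -8:9.6 -6:9.7 -4:9.3 -2:9.6 0:9.5 2:9.7 4:9.8 6:9.4 8:9.6 10:9.7 12:9.6 14:9.8 16:9.5 18:10.8 20:12.6 22:12.5 24:9.0 26:8.8 28:9.1 30:10.8 32:12.4 34:12.3 36:8.5 38:9.1 40:8.8 42:10.0 44:12.5 46:11.7 48:9.4 50:8.6 52:8.9 54:11.2 56:12.1 58:12.4 60:10.5 62:9.3 64:8.7 66:8.8 68:9.1 70:8.9 72:8.7
```

step_arm:
  plan: "-12.3 -46.7 0 -3.5 60;-12.3 -46.7 0 -3.5 60;-12.3 -46.7 0 -3.5 60;-12.3 -46.7 0 -3.5 60;-12.3 -46.7 0 -3.5 60;-12.3 -46.7 0 -3.5 60;-12.3 -46.7 0 -3.5 60;-12.3 -46.7 0 -3.5 60;-12.3 -46.7 0 -3.5 60;-12.3 -46.7 0 -3.5 60"

```text
time_s: 19.8
eef_pos: [509.4, 323.1, 139.0]
ee_rot: [0.031, 0.998, -0.062, -0.007]
force: [0.4, -1.3, 0.7]
grip_width: 0.594
```

step_arm:
  plan: "0 0 0 0 60;0 0 0 0 60;0 0 0 0 60"

```text
time_s: 20.1
eef_pos: [511.0, 319.3, 140.3]
ee_rot: [0.03, 0.998, -0.063, -0.006]
force: [0.3, -0.2, 0.1]
grip_width: 0.599
```

```bash
sed -i "s/w4.png/w12.png/; s/if t!='rack': w=w\[w\[:,2\]>40\]/if t!='rack': w=w[w[:,2]>46]/" studs.py; python3 studs.py; python3 -c "
from h import *
row([512,320.6,110],-7.2);row([512,320.6,28],-7.2)"
```

```text
t 20.1 pos [511.  319.3 140.3] yaw -7.27 tilt [-0.0157 -0.0599 -0.9981] F [ 0.3 -0.2  0.1] g 0.599 row [-0.131  8.355 -5.461] -179.87
stud_medium_mid 0.92 ext [298. 195.  37. 194.] rect 512.6 323.9 24.3 143.7 dir 172.74 z [51.1 54.7]
stud_fine_mid 0.63 ext [515. 188.  69. 190.] rect 493.4 165.4 25.4 143.9 dir 172.93 z [51.  54.6]
rack 0.92 ext [408. 181. 279. 194.] rect 498.9 245.8 205.2 169.7 dir 78.92 z [ 8.6 10. ]
t 20.35 pos [511.2 319.7 141.2] yaw -7.26 tilt [-0.0141 -0.0591 -0.9982] F [ 0.3  0.2 -0.1] g 0.603 row [ 0.086 -0.287  3.113] -0.06
t 20.35 pos [511.2 319.7 141.2] yaw -7.26 tilt [-0.0141 -0.0591 -0.9982] F [ 0.3  0.2 -0.1] g 0.603 row [ 0.139 -0.782 11.297] -0.06
```

step_arm:
  plan: "0.16 -0.88 5 0 60;0.16 -0.88 9 0 60;0.16 -0.88 11.3 0 60;0.16 -0.88 11.3 0 60;0.16 -0.88 11.3 0 0;0.16 -0.88 11.3 0 0;0.16 -0.88 11.3 0 0;0.16 -0.88 11.3 0 0;0.16 -0.88 11.3 0 0;0.16 -0.88 11.3 0 0"
  grip_force: 30

```text
time_s: 21.35
eef_pos: [513.0, 321.7, 30.0]
ee_rot: [0.03, 0.998, -0.063, -0.004]
force: [-0.8, -6.0, 5.0]
grip_width: 0.221
```

```bash
python3 -c "
from h import *
row([512,320.6,150],-7.2);row([401.8,-31,150],-3.2);row([401.8,-31,96],-3.2)"
```

```text
t 21.35 pos [513.  321.7  30. ] yaw -7.2 tilt [-0.0116 -0.0597 -0.9982] F [-0.8 -6.   5. ] g 0.221 row [ -0.135   0.851 -11.974] -0.0
t 21.35 pos [513.  321.7  30. ] yaw -7.2 tilt [-0.0116 -0.0597 -0.9982] F [-0.8 -6.   5. ] g 0.221 row [-6.661 37.047 -9.748] -4.0
t 21.35 pos [513.  321.7  30. ] yaw -7.2 tilt [-0.0116 -0.0597 -0.9982] F [-0.8 -6.   5. ] g 0.221 row [-6.639 36.719 -4.358] -4.0
```

step_arm:
  plan: "0 0.3 -5 0 0;-0.1 0.8 -10 0 0;-0.1 0.8 -12 0 0;-6.66 37.05 -9.75 -4 0;-6.66 37.05 -9.75 -4 0;-6.66 37.05 -9.75 -4 0;-6.66 37.05 -9.75 -4 0;-6.66 37.05 -9.75 -4 0;-6.66 37.05 -9.75 -4 0;-6.66 37.05 -9.75 -4 0"

```text
time_s: 22.35
eef_pos: [406.1, -13.9, 149.0]
ee_rot: [0.03, 0.999, -0.028, -0.005]
force: [0.9, -1.4, -4.2]
grip_width: 0.221
```

```bash
python3 -c "
from h import *
row([401.8,-31,150],-3.2);row([401.8,-31,96],-3.2)"
```

```text
t 22.35 pos [406.1 -13.9 149. ] yaw -3.18 tilt [-0.012  -0.0597 -0.9981] F [ 0.9 -1.4 -4.2] g 0.221 row [-0.333  1.73   0.003] 0.02
t 22.35 pos [406.1 -13.9 149. ] yaw -3.18 tilt [-0.012  -0.0597 -0.9981] F [ 0.9 -1.4 -4.2] g 0.221 row [-0.286  1.405  5.393] 0.02
```

step_arm:
  plan: "-0.3 1.7 0 0 0;-0.3 1.7 2 0 0;-0.3 1.4 5 0 0;-0.3 1.4 5 0 0;-0.3 1.4 5 0 0"

```text
time_s: 22.85
eef_pos: [402.7, -29.1, 100.0]
ee_rot: [0.03, 0.999, -0.028, -0.006]
force: [0.6, 0.2, -2.8]
grip_width: 0.218
```

```bash
python3 -c "
from h import *
row([401.8,-31.5,73],-3.2);row([401.8,-31.5,53],-3.2);row([401.8,-31.5,100],-3.2)"
```

```text
t 22.85 pos [402.7 -29.1 100. ] yaw -3.2 tilt [-0.0135 -0.0594 -0.9981] F [ 0.6  0.2 -2.8] g 0.218 row [-0.048  0.078  2.707] 0.0
t 22.85 pos [402.7 -29.1 100. ] yaw -3.2 tilt [-0.0135 -0.0594 -0.9981] F [ 0.6  0.2 -2.8] g 0.218 row [-0.027 -0.042  4.703] 0.0
t 22.85 pos [402.7 -29.1 100. ] yaw -3.2 tilt [-0.0135 -0.0594 -0.9981] F [ 0.6  0.2 -2.8] g 0.218 row [-0.075  0.24   0.012] 0.0
```

step_arm:
  plan: "-0.05 0.2 0.6 0 0;-0.05 0.15 1.2 0 0;-0.04 0.1 1.8 0 0;-0.04 0.07 2.4 0 0;-0.04 0.03 3 0 0;-0.03 0 3.6 0 0;-0.03 -0.02 4.1 0 0;-0.03 -0.02 4.3 0 0;-0.03 -0.02 4.3 0 0;-0.03 -0.02 4.3 0 0"

```text
time_s: 23.85
eef_pos: [401.1, -31.3, 55.9]
ee_rot: [0.03, 0.999, -0.028, -0.007]
force: [-3.8, -2.3, -2.1]
grip_width: 0.218
```

```bash
sed -e 's/np.tan(np.radians(25))/np.tan(np.radians(-24))/' -e 's/^fit.*//' rel2.py > rel3.py; python3 rel3.py medium 515 -36.4 -3.2 w13 | tail -4
```

```text
x 66 y -20.7 19.1
ym 1.7947691947039588 -65:-25.6 -64:-25.2 -63:-24.4 -62:-24.4 -61:-23.3 -60:-23.2 -53:-15.8 -52:-15.2 -51:-15.0 -50:-14.9 -49:-15.1 -46:-12.5 -45:-11.8 -44:-11.3 -43:-11.5 -42:-11.5 -39:-9.2 -38:-8.1 -37:-7.8 -36:-6.8 -35:-7.0 -32:-5.6 -31:-4.8 -30:-3.8 -29:-3.5 -28:-3.7 -27:-4.4 -24:-1.3 -23:-0.7 -22:-0.4 -21:-0.2 -20:-1.5 -19:-1.6 -18:-1.7 -17:-0.7 -16:-0.1 -15:0.5 -14:0.8 -13:1.3 -12:1.7 -11:2.2 -10:2.6 -9:3.4 -8:3.8 -7:4.3 -6:4.6 -5:5.7 -4:5.9 -3:6.2 -2:6.7 -1:7.1 0:7.6 1:8.1 2:8.6 3:9.5 4:9.9 5:10.4 6:10.9 7:11.6 8:11.8 9:12.1 10:13.0 11:13.4 12:13.9 13:14.1 15:18.0 16:18.8 17:19.5 18:19.5 19:18.9 20:17.6 22:21.7 23:22.4 24:22.9 25:23.0 26:22.4 27:21.3 30:25.9 31:26.4 32:26.5 33:26.1 34:24.8 35:24.7 36:28.2 37:29.5 38:30.1 39:30.2 40:29.6 41:28.7 42:28.4 44:32.9 45:33.4 46:33.7 47:33.3 48:32.5 49:31.6 50:32.4 51:32.7 52:33.0 53:33.5 54:34.1 55:34.8 56:35.2 57:35.7 58:36.2 59:36.9 60:37.4 61:37.7 62:37.9 63:37.9 64:36.3 65:34.5 66:32.4 67:30.5 68:28.4 69:26.0 70:24.0
slope 25.751599441127 [0.48237715 9.68300312]
stud centre along stud [(np.float64(0.541), np.float64(1.0)), (np.float64(0.581), np.float64(1.25)), (np.float64(0.594), np.float64(0.75))] crest normal 9.146754065998824
```

step_arm:
  plan: "0 0.2 -4 0 0;0 0.5 -8.7 0 0;0 0.5 -8.7 0 0;11.2 -3.7 -8.7 -100 0;11.2 -3.7 -8.7 -100 0;11.2 -3.7 -8.7 -100 0;11.2 -3.7 -8.7 -100 0;11.2 -3.7 -8.7 -100 0;11.2 -3.7 -8.7 -100 0;11.2 -3.7 -8.7 -100 0"

```text
time_s: 24.9
eef_pos: [516.1, 4.7, 138.0]
ee_rot: [0.022, 0.877, 0.48, -0.021]
force: [-0.8, 0.2, -3.6]
grip_width: 0.223
```

```bash
python3 -c "
from h import *
row([516.8,5,140],176.8)"
```

```text
t 24.9 pos [516.1   4.7 138. ] yaw 57.32 tilt [-0.0158 -0.0584 -0.9982] F [-0.8  0.2 -3.6] g 0.223 row [ 0.052  0.044 -0.204] -119.48
```

step_arm:
  plan: "0 0 0 -119.5 0;0 0 0 -119.5 0;0 0 0 -119.5 0;0 0 0 -119.5 0;0 0 0 -119.5 0;0 0 0 -119.5 0;0 0 0 -119.5 0;0 0 0 -119.5 0;0 0 0 -119.5 0;0 0 0 -119.5 0"

```text
time_s: 25.9
eef_pos: [516.1, 4.6, 138.0]
ee_rot: [0.002, 0.315, 0.949, -0.03]
force: [0.2, 0.1, -4.5]
grip_width: 0.218
```

step_arm:
  plan: "0 0 0 -33.5 0;0 0 0 -33.5 0;0 0 0 -33.5 0;0 0 0 -33.5 0;0 0 0 -33.5 0;0 0 0 -33.5 0;0 0 0 -33.5 0"

```text
time_s: 26.6
eef_pos: [516.4, 4.4, 139.0]
ee_rot: [-0.006, 0.033, 0.999, -0.03]
force: [-0.4, 0.0, -4.9]
grip_width: 0.22
```

```bash
sed -i 's/\*14.5   # nom/*12.2   # nom/' rel2.py; python3 rel2.py medium 515 -36.4 -3.2 w14 176.8
```

```text
t 26.6 pos [516.4   4.4 139. ] yaw 176.24 tilt [-0.0146 -0.0589 -0.9982] F [-0.4  0.  -4.9] g 0.22 row [-0.122 -4.08   0.143] -0.56
x -66 y -5.4 13.6
x -48 y -9.1 16.3
x -36 y -9.7 15.6
x -24 y -10.3 15.2
x 0 y -8.0 14.0
x 24 y -10.0 11.5
x 36 y -11.8 12.1
x 48 y -12.8 11.8
x 66 y -7.5 6.4
ym 3.6171106603046055 -70:26.4 -69:28.4 -68:30.6 -67:32.5 -66:34.6 -65:36.3 -64:38.3 -63:40.3 -62:40.9 -61:40.9 -60:40.2 -59:39.4 -58:39.0 -57:38.6 -56:38.0 -55:37.4 -54:37.2 -53:36.4 -52:35.9 -51:35.5 -50:34.9 -49:34.5 -48:34.6 -47:35.8 -46:36.5 -45:36.5 -44:36.0 -43:34.7 -42:30.7 -41:30.8 -40:32.2 -39:33.0 -38:32.8 -37:32.6 -36:31.2 -35:27.4 -34:27.4 -33:28.1 -32:29.5 -31:29.1 -30:28.6 -29:27.6 -27:23.7 -26:24.5 -25:25.7 -24:25.6 -23:25.0 -22:24.6 -20:20.4 -19:21.1 -18:22.2 -17:22.0 -16:21.6 -15:21.0 -13:17.1 -12:16.6 -11:16.0 -10:15.6 -9:14.9 -8:14.7 -7:13.8 -6:13.5 -5:13.0 -4:12.8 -3:11.9 -2:11.3 -1:11.0 0:10.2 1:9.8 2:9.4 3:8.6 4:8.4 5:7.8 6:7.4 7:7.0 8:6.1 9:5.9 10:5.4 11:4.7 12:4.2 13:3.7 14:2.8 15:2.7 16:2.4 17:1.5 18:0.9 19:0.1 20:0.9 21:1.9 22:2.0 23:1.8 24:1.0 27:-2.3 28:-1.7 29:-1.4 30:
[... 164 characters left out ...]
.2 65:-23.5
slope -26.093900730551134 [-0.48976295 12.14032202]
stud centre along stud [(np.float64(0.488), np.float64(-2.5)), (np.float64(0.538), np.float64(-1.75)), (np.float64(0.575), np.float64(-2.25))] crest normal 11.574489251029163
medium ycentre up/down [-1.18 -3.  ] x extents [-54.1  52.1] n 5115
medium ycentre up/down [-0.13 -0.27] x extents [-54.1  52.3] n 5115
medium ycentre up/down [-0.02 -0.02] x extents [-54.2  52.3] n 5115
X,Y 514.8 -38.7 yaw -4.83 tooth offset along slope [(np.float64(0.7217933548479818), np.float64(3.0)), (np.float64(0.7242168440911421), np.float64(2.75)), (np.float64(0.7261417276287764), np.float64(3.25)), (np.float64(0.8239223341722273), np.float64(2.5))]
```

View pics/w14.png

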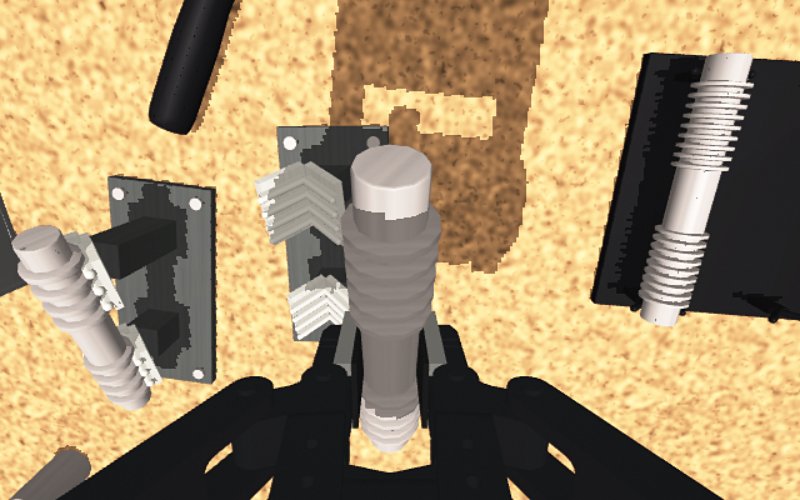

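```bash
cat > rel4.py <<'E'
from h import *; import sys
import fitg
from scipy.optimize import differential_evolution
kind,X,Y,yaw,name,a14=sys.argv[1],*map(float,sys.argv[2:5]),sys.argv[5],float(sys.argv[6])
s=readout.sense(); Rt=R.from_quat(np.roll(s['ee_rot'],-1)).as_matrix(); P=s['eef_pos']
im,d=cams.capture('wrist'); c=cam('wrist'); save(f'pics/{name}.png',im,1.25)
v,u=np.nonzero(d>0); w=world(c,u,v,d[v,u])
g=R.from_euler('z',yaw,degrees=True).as_matrix(); o=P-Rt[:,2]*a14
q=(w-o)@g; st=(abs(q[:,1])<20)&(abs(q[:,0])<90)&(abs(q[:,2]+q[:,0]*.48)<25); q=q[st]
e=q[abs(q[:,0])>25]; print('pos',P.round(1))
pit,wd,n={'coarse':(12,5.5,[20,32,44,56]),'medium':(8,4.2,[22,30,38,46,54])}[kind]; pr=np.r_[n,-np.array(n)]
def cost(p):   # stud centre along stud, lateral, height, slope, lateral tilt, ridge width
    sx,sy,sz,a,b,rw=p; a=np.radians(a); ax=np.array([np.cos(a),np.sin(np.radians(b)),-np.sin(a)]); ax/=np.linalg.norm(ax)
    m=q-np.array([sx*np.cos(a)+sz*np.sin(a),sy,-sx*np.sin(a)+sz*np.cos(a)]); t=m@ax; r=np.linalg.norm(m-np.outer(t,ax),axis=1)
    R0=np.where(abs(t[:,None]-pr).min(1)<rw/2,13,np.where(abs(t)<17,10,9.5)); k=abs(t)<70
    return np.minimum(abs(r-R0),3)[k].mean()
r=differential_evolution(cost,[(-5,5),(-5,5),(-4,4),(21,29),(-4,4),(2,7)],seed=1,maxiter=60,popsize=10,tol=1e-6)
print('stud: along, lateral, normal, slope, yaw, ridge w',r.x.round(2),'cost',round(r.fun,3))
dd=d.copy(); ii=np.nonzero(st)[0]; dd[v[ii],u[ii]]=0
fitg.fit(kind,dd,c,X,Y,yaw)
E
time python3 rel4.py medium 515 -37.5 -3.2 w15 12.2
```

```text
pos [516.5   4.4 139.1]
stud: along, lateral, normal, slope, yaw, ridge w [-1.8   1.52 -1.45 26.6  -2.15  4.07] cost 1.181
medium ycentre up/down [-0.17 -1.59] x extents [-54.   51.9] n 5084
medium ycentre up/down [-0.22 -0.22] x extents [-54.2  52. ] n 5084
medium ycentre up/down [-0. -0.] x extents [-54.2  52. ] n 5084
X,Y 514.9 -38.6 yaw -4.38 tooth offset along slope [(np.float64(0.724798589164535), np.float64(3.0)), (np.float64(0.7279622865207473), np.float64(3.25)), (np.float64(0.7360847660445695), np.float64(1.5)), (np.float64(0.8320012312174173), np.float64(2.5))]
real	0m6.281s
user	0m7.244s
sys	0m0.067s
```

```bash
python3 appr.py 519.1 -40.5 63 -3.3 177 40 20 8
```

```text
40.0 t 26.7 pos [516.5   4.4 139.2] yaw 176.3 tilt [-0.0144 -0.059  -0.9982] F [-0.6  0.4 -3.4] g 0.22 row [-2.28  -4.203  4.229] -0.7
20.0 t 26.7 pos [516.5   4.4 139.2] yaw 176.3 tilt [-0.0144 -0.059  -0.9982] F [-0.6  0.4 -3.4] g 0.22 row [-1.454 -4.1    6.048] -0.7
8.0 t 26.7 pos [516.5   4.4 139.2] yaw 176.3 tilt [-0.0144 -0.059  -0.9982] F [-0.6  0.4 -3.4] g 0.22 row [-0.959 -4.038  7.139] -0.7
```

step_arm:
  plan: "-2.28 -4.2 1 -0.7 0;-2.28 -4.2 4.23 -0.7 0;-1.45 -4.1 6.05 -0.7 0;-1.45 -4.1 6.05 -0.7 0;-1 -4.04 7.05 -0.7 0;-1 -4.04 7.05 -0.7 0;-1 -4.04 7.05 -0.7 0"

```text
time_s: 27.4
eef_pos: [523.5, -40.7, 72.1]
ee_rot: [-0.006, 0.025, 0.999, -0.03]
force: [-0.1, 0.5, -4.5]
grip_width: 0.22
```

```bash
python3 appr.py 519.1 -40.5 63 -3.3 177 9 6 4 2 0; python3 rel4.py medium 514.9 -38 -3.2 w16 12.2
cat > near.py <<'E'
# picture crop beside the fingers
E
```

```text
9.0 t 27.4 pos [523.5 -40.7  72.1] yaw 177.1 tilt [-0.0127 -0.0595 -0.9981] F [-0.1  0.5 -4.5] g 0.22 row [0.063 0.001 0.095] 0.1
6.0 t 27.4 pos [523.5 -40.7  72.1] yaw 177.1 tilt [-0.0127 -0.0595 -0.9981] F [-0.1  0.5 -4.5] g 0.22 row [0.187 0.019 0.368] 0.1
4.0 t 27.4 pos [523.5 -40.7  72.1] yaw 177.1 tilt [-0.0127 -0.0595 -0.9981] F [-0.1  0.5 -4.5] g 0.22 row [0.27  0.03  0.549] 0.1
2.0 t 27.4 pos [523.5 -40.7  72.1] yaw 177.1 tilt [-0.0127 -0.0595 -0.9981] F [-0.1  0.5 -4.5] g 0.22 row [0.352 0.042 0.731] 0.1
0.0 t 27.4 pos [523.5 -40.7  72.1] yaw 177.1 tilt [-0.0127 -0.0595 -0.9981] F [-0.1  0.5 -4.5] g 0.22 row [0.435 0.053 0.913] 0.1
pos [523.5 -40.7  72.1]
stud: along, lateral, normal, slope, yaw, ridge w [-1.86  1.47 -1.47 26.53 -1.45  4.07] cost 1.416Traceback (most recent call last):
  File "rel4.py", line 20, in <module>
    fitg.fit(kind,dd,c,X,Y,yaw)
    ~~~~~~~~^^^^^^^^^^^^^^^^^^^
  File "fitg.py", line 17, in fit
    s=q[(q[:,0]>lo)&(q[:,0]<hi)]; cs.append((s[:,1].max()+s[:,1].min())/2)
                                             ~~~~~~~~~~^^
    return umr_maximum(a, axis, None, out, keepdims, initial, where)
ValueError: zero-size array to reduction operation maximum which has no identity
```

step_arm:
  plan: "0.1 0.01 0.2 0 0;0.19 0.02 0.37 0 0;0.23 0.025 0.46 0 0;0.27 0.03 0.55 0 0;0.27 0.03 0.55 0 0"

```text
time_s: 27.95
eef_pos: [520.4, -40.6, 66.0]
ee_rot: [-0.006, 0.025, 0.999, -0.03]
force: [0.8, 0.5, -2.9]
grip_width: 0.217
```

```bash
python3 appr.py 519.1 -40.5 63 -3.3 177 4 2 0 -1
```

```text
4.0 t 27.95 pos [520.4 -40.6  66. ] yaw 177.09 tilt [-0.0137 -0.0591 -0.9982] F [ 0.8  0.5 -2.9] g 0.217 row [-0.035 -0.001 -0.067] 0.09
2.0 t 27.95 pos [520.4 -40.6  66. ] yaw 177.09 tilt [-0.0137 -0.0591 -0.9982] F [ 0.8  0.5 -2.9] g 0.217 row [0.048 0.011 0.115] 0.09
0.0 t 27.95 pos [520.4 -40.6  66. ] yaw 177.09 tilt [-0.0137 -0.0591 -0.9982] F [ 0.8  0.5 -2.9] g 0.217 row [0.13  0.022 0.297] 0.09
-1.0 t 27.95 pos [520.4 -40.6  66. ] yaw 177.09 tilt [-0.0137 -0.0591 -0.9982] F [ 0.8  0.5 -2.9] g 0.217 row [0.172 0.028 0.388] 0.09
```

step_arm:
  plan: "0.05 0.01 0.115 0 0;0.09 0.01 0.2 0 0;0.13 0.02 0.3 0 0;0.13 0.02 0.3 0 0"

```text
time_s: 28.35
eef_pos: [519.8, -40.4, 63.5]
ee_rot: [-0.005, 0.025, 0.999, -0.03]
force: [4.2, 4.1, 2.8]
grip_width: 0.221
```

```bash
python3 appr.py 519.1 -40.5 63 -3.3 177 0 -1 -2;  python3 rel4.py medium 514.9 -38 -3.2 w17 12.2 2>/dev/null
```

```text
0.0 t 28.35 pos [519.8 -40.4  63.5] yaw 177.11 tilt [-0.0115 -0.0593 -0.9982] F [4.2 4.1 2.8] g 0.221 row [ 0.074 -0.008  0.054] 0.11
-1.0 t 28.35 pos [519.8 -40.4  63.5] yaw 177.11 tilt [-0.0115 -0.0593 -0.9982] F [4.2 4.1 2.8] g 0.221 row [ 0.115 -0.003  0.144] 0.11
-2.0 t 28.35 pos [519.8 -40.4  63.5] yaw 177.11 tilt [-0.0115 -0.0593 -0.9982] F [4.2 4.1 2.8] g 0.221 row [0.157 0.003 0.235] 0.11
pos [519.8 -40.4  63.5]
stud: along, lateral, normal, slope, yaw, ridge w [-0.73  1.5  -1.51 24.75 -0.64  6.18] cost 1.372
```

step_arm:
  plan: "-0.02 0.1 0 0 0;-0.02 0.12 0.06 0 0;0 0.12 0.12 0 0;0 0.12 0.12 0 0"

```text
time_s: 28.8
eef_pos: [520.0, -40.0, 63.1]
ee_rot: [-0.005, 0.025, 0.999, -0.03]
force: [0.2, 0.9, 13.8]
grip_width: 0.219
```

```bash
python3 appr.py 519.1 -40.5 63 -3.3 177 0;  python3 rel4.py medium 514.9 -38 -3.2 w18 12.2 2>/dev/null
```

```text
0.0 t 28.8 pos [520.  -40.   63.1] yaw 177.12 tilt [-0.0112 -0.0607 -0.9981] F [ 0.2  0.9 13.8] g 0.219 row [ 0.091 -0.05   0.018] 0.12
pos [520.  -40.   63.1]
stud: along, lateral, normal, slope, yaw, ridge w [-0.89  1.51 -1.45 25.16 -0.51  5.86] cost 1.386
```

View pics/w18.png

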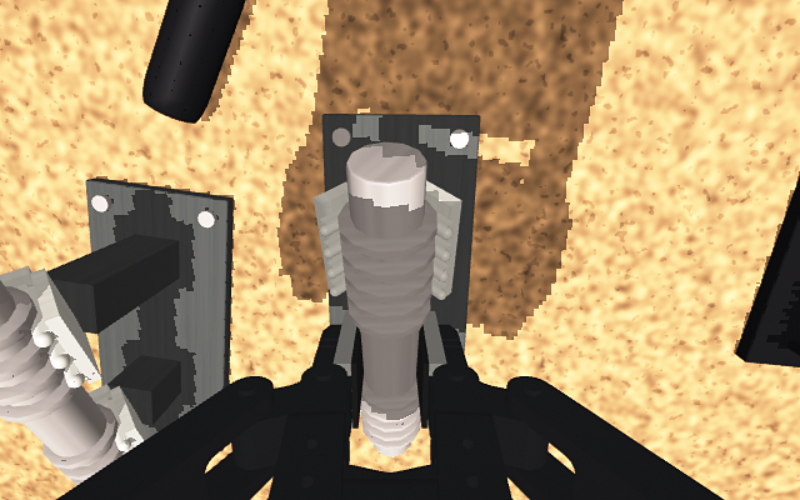

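step_arm:
  plan: "0 0 -0.03 0 0;0 0 -0.03 0 40;0 0 -0.03 0 40;0 0 -0.03 0 40;0 0 -0.03 0 40;0 0 -3 0 40;0 0 -7 0 40;0 0 -10 0 40;0 0 -10 0 40;0 0 -10 0 40"

```text
time_s: 29.85
eef_pos: [520.2, -33.5, 161.3]
ee_rot: [-0.006, 0.025, 0.999, -0.03]
force: [0.1, 0.2, -0.3]
grip_width: 0.402
```

```bash
python3 chk.py 517.1 -38 -3.3 w19 wrist; python3 -c "
from h import *
row([493.5,163.5,140],173);row([493.5,163.5,28],173)"
```

```text
t 29.85 pos [520.2 -33.5 161.3] yaw 177.09 tilt [-0.0142 -0.0592 -0.9981] F [ 0.1  0.2 -0.3] g 0.402 row [ 2.714 35.462 -0.967] -175.71
y [(-66, np.float64(-8.7), np.float64(9.6)), (0, np.float64(-9.6), np.float64(10.1)), (66, np.float64(-8.5), np.float64(8.9))]
z_local tops: -72:6.6 -70:8.8 -68:9.8 -66:9.3 -64:9.6 -62:9.5 -60:9.7 -58:9.4 -56:9.3 -54:12.7 -52:12.4 -50:10.1 -48:11.0 -46:12.5 -44:12.7 -40:10.1 -38:12.5 -36:12.9 -32:10.8 -30:12.6 -28:12.2 -24:9.9 -22:12.6 -20:12.9 -16:9.9 -14:9.9 -12:10.1 -10:10.0 -8:10.3 -6:10.1 -4:10.1 -2:10.1 0:9.8 2:10.2 4:9.8 6:9.9 8:9.9 10:9.8 12:10.2 14:9.6 16:9.7 18:9.5 20:10.4 22:12.1 24:12.7 28:9.6 30:12.3 32:12.7 36:12.1 38:12.6 40:12.7 44:11.9 46:12.6 48:12.1 52:12.2 54:12.6 56:12.6 62:8.8 64:9.0 66:8.9 68:9.1 70:9.0
t 29.9 pos [519.8 -33.4 160.4] yaw 177.09 tilt [-0.0159 -0.0587 -0.9982] F [-0.2 -0.1  0.6] g 0.399 row [ 3.605 19.622  0.927] 4.09
t 29.9 pos [519.8 -33.4 160.4] yaw 177.09 tilt [-0.0159 -0.0587 -0.9982] F [-0.2 -0.1  0.6] g 0.399 row [ 3.461 20.288 12.106] 4.09
```

step_arm:
  plan: "3.6 19.6 1 4.1 60;3.6 19.6 1 4.1 60;3.6 19.6 1 4.1 60;3.6 19.6 1 4.1 60;3.6 19.6 1 4.1 60;3.6 19.6 1 4.1 60;3.6 19.6 1 4.1 60;3.6 19.6 1 4.1 60;3.6 19.6 1 4.1 60"

```text
time_s: 30.8
eef_pos: [494.4, 162.1, 140.1]
ee_rot: [-0.005, 0.062, 0.998, -0.03]
force: [0.4, -0.1, 1.1]
grip_width: 0.599
```

```bash
sed -i 's/w12.png/w20.png/' studs.py; python3 studs.py;python3 -c "
from h import *
row([493.6,163.5,32.5],172.8)"
```

```text
t 30.8 pos [494.4 162.1 140.1] yaw 172.9 tilt [-0.0143 -0.0592 -0.9981] F [ 0.4 -0.1  1.1] g 0.599 row [ 0.447  7.424 -6.45 ] 0.3
stud_medium_mid 0.96 ext [ 53. 272. 103. 129.] rect 524.2 -36.1 27.3 126.1 dir -5.26 z [80.6 99.7]
stud_medium_mid 0.43 ext [322. 196.  40. 198.] rect 493.5 165.3 24.6 143.8 dir -7.27 z [51.2 54.8]
stud_fine_mid 0.81 ext [323. 195.  38. 198.] rect 493.5 165.7 24.0 143.8 dir -7.28 z [51.2 54.8]
rack 0.9 ext [443. 190. 299. 204.] rect 512.4 252.1 222.7 170.6 dir 76.23 z [ 8.8 10.4]
t 31.05 pos [494.2 162.9 140.2] yaw 172.97 tilt [-0.014  -0.0591 -0.9982] F [-0.4  0.5 -0.5] g 0.598 row [-6.0000e-03  7.0500e-01  1.0749e+01] 0.17
```

step_arm:
  plan: "0 0.7 5 0 60;0 0.7 9 0 60;0 0.7 10.7 0 60;0 0.7 10.7 0 60;0 0.7 10.7 0 0;0 0.7 10.7 0 0;0 0.7 10.7 0 0;0 0.7 10.7 0 0;0 0.7 10.7 0 0;0 0.7 10.7 0 0"
  grip_force: 50

```text
time_s: 32.05
eef_pos: [494.3, 163.1, 34.6]
ee_rot: [-0.004, 0.061, 0.998, -0.03]
force: [-1.0, -5.4, 5.4]
grip_width: 0.211
```

```bash
python3 -c "
from h import *
row([493.5,163.5,180],172.9);row([455,-339,180],-177)
im,d=cams.capture('top'); c=cam('top')
for r in spotter.regions_of('top','tray')[:2]:
    v,u=np.nonzero(r['pixels']&(d>0)); w=world(c,u,v,d[v,u]); w=w[w[:,2]<45]; print(r['conf'],cv2.minAreaRect(w[:,:2].astype(np.float32)))"
```

```text
t 32.05 pos [494.3 163.1  34.6] yaw 173.01 tilt [-0.0117 -0.0602 -0.9981] F [-1.  -5.4  5.4] g 0.211 row [  0.146  -0.86  -14.513] 0.11
t 32.05 pos [494.3 163.1  34.6] yaw 173.01 tilt [-0.0117 -0.0602 -0.9981] F [-1.  -5.4  5.4] g 0.211 row [ -2.144 -51.112 -11.442] -9.99
0.88 ((457.2425537109375, -339.8492431640625), (187.7571563720703, 136.61093139648438), 3.3765978813171387)
```

step_arm:
  plan: "0 -0.3 -5 0 0;0 -0.6 -10 0 0;0.1 -0.9 -14.5 0 0;0.1 -0.9 -14.5 0 0;-2.1 -51.1 -11.4 -10 0;-2.1 -51.1 -11.4 -10 0;-2.1 -51.1 -11.4 -10 0;-2.1 -51.1 -11.4 -10 0;-2.1 -51.1 -11.4 -10 0;-2.1 -51.1 -11.4 -10 0"

```text
time_s: 33.15
eef_pos: [469.6, -132.2, 177.6]
ee_rot: [-0.008, -0.026, 0.999, -0.029]
force: [1.4, 0.3, -3.5]
grip_width: 0.21
```

```bash
python3 -c "
from h import *
row([456,-339,180],-177)"
```

```text
t 33.15 pos [ 469.6 -132.2  177.6] yaw -177.02 tilt [-0.0141 -0.059  -0.9982] F [ 1.4  0.3 -3.5] g 0.21 row [  2.44  -20.562   1.003] -0.02
```

step_arm:
  plan: "2.4 -20.5 1 0 0;2.4 -20.5 1 0 0;2.4 -20.5 1 0 0;2.4 -20.5 1 0 0;2.4 -20.5 1 0 0;2.4 -20.5 1 0 0;2.4 -20.5 1 0 0;2.4 -20.5 1 0 0"

```text
time_s: 33.95
eef_pos: [457.5, -335.2, 180.2]
ee_rot: [-0.008, -0.027, 0.999, -0.029]
force: [0.4, 0.9, -3.1]
grip_width: 0.208
```

```bash
python3 -c "
from h import *
row([456,-339,60],-177);row([456,-339,12],-177);row([456,-339,9],-177)"
```

```text
t 33.95 pos [ 457.5 -335.2  180.2] yaw -176.92 tilt [-0.0141 -0.0588 -0.9982] F [ 0.4  0.9 -3.1] g 0.208 row [-0.039  0.325 12.02 ] 0.08
t 33.95 pos [ 457.5 -335.2  180.2] yaw -176.92 tilt [-0.0141 -0.0588 -0.9982] F [ 0.4  0.9 -3.1] g 0.208 row [-0.122  0.603 16.811] 0.08
t 33.95 pos [ 457.5 -335.2  180.2] yaw -176.92 tilt [-0.0141 -0.0588 -0.9982] F [ 0.4  0.9 -3.1] g 0.208 row [-0.127  0.62  17.111] 0.08
```

step_arm:
  plan: "0 0.2 5 0 0;0 0.3 10 0 0;-0.1 0.5 14 0 0;-0.1 0.55 16 0 0;-0.1 0.6 16.6 0 0;-0.1 0.6 16.8 0 0;-0.1 0.6 16.8 0 0;-0.1 0.6 16.8 0 0"

```text
time_s: 34.75
eef_pos: [456.1, -340.9, 13.6]
ee_rot: [-0.007, -0.026, 0.999, -0.03]
force: [-0.4, 0.1, -3.0]
grip_width: 0.211
```

```bash
python3 -c "
from h import *
row([456,-339,9],-177)"
```

```text
t 34.75 pos [ 456.1 -340.9   13.6] yaw -177.0 tilt [-0.0124 -0.061  -0.9981] F [-0.4  0.1 -3. ] g 0.211 row [-0.002  0.218  0.444] -0.0
```

step_arm:
  plan: "0 0 0.2 0 0;0 0 0.4 0 0;0 0 0.5 0 0;0 0 0.5 0 0"

```text
time_s: 35.15
eef_pos: [455.9, -341.2, 10.0]
ee_rot: [-0.007, -0.026, 0.999, -0.03]
force: [-7.9, 7.8, 23.7]
grip_width: 0.211
```

```bash
python3 -c "
from h import *
row([456,-339,9],-177)"
```

```text
t 35.15 pos [ 455.9 -341.2   10. ] yaw -177.01 tilt [-0.013  -0.0607 -0.9981] F [-7.9  7.8 23.7] g 0.211 row [-0.023  0.221  0.087] -0.01
```

step_arm:
  plan: "0 0 -0.1 0 0;0 0 -0.1 0 0;0 0 -0.1 0 35;0 0 -0.1 0 40;0 0 -0.1 0 40;0 0 -0.1 0 40;0 0 -3 0 40;0 0 -8 0 40;0 0 -13 0 40;0 0 -17 0 40"

```text
time_s: 36.15
eef_pos: [458.0, -330.8, 179.7]
ee_rot: [-0.007, -0.026, 0.999, -0.03]
force: [1.0, -0.6, -0.4]
grip_width: 0.4
```

step_arm:
  plan: "8 0 -5 0 40;12 0 -5 0 40;12 0 -5 0 40;12 0 -5 0 40;12 0 -5 0 40;12 0 -5 0 40"

```text
time_s: 36.75
eef_pos: [339.3, -333.9, 228.3]
ee_rot: [-0.008, -0.027, 0.999, -0.029]
force: [0.2, 0.2, -0.1]
grip_width: 0.402
```

```bash
python3 - <<'E'
from h import *
row([456,-339,200],-177)
im,d=cams.capture('wrist'); c=cam('wrist')
for t in ['stud_fine_mid']:
    for r in spotter.regions_of('wrist',t)[:1]:
        v,u=np.nonzero(r['pixels']&(d>0)); w=world(c,u,v,d[v,u]); print(t,r['conf'],[np.round(k,1) for k in cv2.minAreaRect(w[:,:2].astype(np.float32))],np.percentile(w[:,2],[5,50,98]))
s,_=cams.capture('side'); t,d2=cams.capture('top'); c=cam('top')
for k in ('tin','socket','driver'):
    r=spotter.regions_of('top',k)[0]; v,u=np.nonzero(r['pixels']&(d2>0)); print(k,np.round(r['extent']),np.median(world(c,u,v,d2[v,u]),0).round())
a=cv2.resize(s[80:400,160:480],(400,400)); b=cv2.resize(im,(640,400))[:,120:520]; save('pics/final.png',np.hstack([a,b]))
E
python3 chk.py 544.75 -165.5 -10.5 w21 top | tail -1; python3 chk.py 517.1 -38 -3.3 w22 top | tail -1
```

```text
t 36.75 pos [ 339.3 -333.9  228.3] yaw -176.99 tilt [-0.0142 -0.0585 -0.9982] F [ 0.2  0.2 -0.1] g 0.402 row [-11.678  -0.965   2.69 ] 0.01
stud_fine_mid 0.69 [array([ 454.2, -339. ]), array([143.3,  25.8]), np.float64(3.3)] [19.37935219 26.32441346 30.73967541]
tin [251. 130.  26.  30.] [763. 193.  75.]
socket [422. 159.  11.  15.] [ 703. -284.   49.]
driver [353. 280.  32.  53.] [ 399. -112.   23.]
z_local tops: -70:11.4 24:14.8
z_local tops: -68:0.4 56:13.4
```

View pics/final.png

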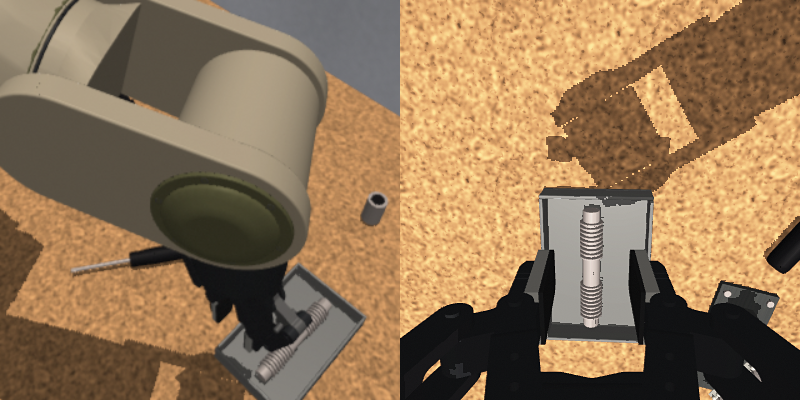

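```bash
python3 -c "
from h import *
print(workorder.finish_job())"
```

```text
the job is handed in; nothing more can be done
None
```

The job is handed in at about 37 s of robot time. The coarse and medium studs are meshed in their matching gauges, and the fine stud lies flat in the tray. I gave each gauge stud its 25° slope by pivoting it in the grip against the gauge's uphill comb, then lowered it square to the slope before letting go.

**Last checks**
- **Coarse:** wrist depth after release put the axis within about 0.5 mm of home height and 0.5 mm along the slope, with the teeth in the grooves.
- **Medium:** the same check after release put it within about 0.2 mm of home height and 0.5 mm along the slope.
- **Fine:** it lies flat inside the tray, with crests at about 30 mm and the stud parallel to the walls.
- **Bystanders:** the tin and socket did not move. The driver reads about 5 mm from its first reading, which is within the spread of the readings, and I never touched it.

**What went wrong or disagreed**
- **Wrong direction:** one early move went the wrong way and reached the edge of the arm's range. It left the tool about 1° out of vertical.
- **Wrist turn:** one half turn of the wrist went the wrong way and ran near its joint limit. It left the tool leaning about 3.4°, which I allowed for in the later moves.
- **Final recheck:** a last look at both gauges from the top camera gave too few depth points to use. The gauge results rest on the wrist checks made right after each release.

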